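# Clear the recalled chocolate bars from the lockable counter display

### The arm

A 6-joint arm with a two-finger parallel gripper is mounted at the origin on the work surface. World frame = base frame: x ahead of the robot, y to its left, z up, the work surface at z = 0. Lengths are in m, angles in rad, forces in N, time in s.
With the tool pointing down it reaches from about 0.25 to 0.725 m from the base axis. Payload 9.7 kg.
Tool frame: the origin (TCP) lies at the very end of the fingers, on their centre line; the grasp point (between the pads) lies 19 mm behind it; z points along the fingers, x is the direction in which the jaws open and shut, and the axes are right-handed (so a half turn about z gives the same grasp; the last joint's range is limited). The gripper opens to 85 mm and grips with 20 to 120 N. Pads are 22 mm wide; open, the fingers measure 114 mm over their backs; the gripper's body (76 mm by 85 mm) begins 54 mm behind the grasp point. The pads swing forward as they close: fully open they stand 13 mm farther back than shut.
Start: joints at [-1.338, 0.087, 0.176, 1.66, 0, 1.571], TCP at [0.127, -0.535, 0.231] pointing down, gripper open.
Joint ranges: [-3.13, 3.13], [-0.85, 1.81], [-1.15, 1.24], [-2.2, 2.28], [-1.44, 1.52], [-3.14, 3.14]. Speed limits (rad/s): [2.22, 2.22, 2.57, 3.14, 3.14, 3.14].

### API

Orientations are given as a unit quaternion [w, x, y, z].
In Python, from cell import r gives the robot as it stands.
- The arm moves only by the tool drive_tool, never from a script. Its argument "plan" is one flat list of numbers, 5 for each row, row after row: the shift along the tool's x, y, z in cm, then the turn about the tool's z in degrees, then the closure in counts, from 0 (fully open) to 255 (shut). In form: [tx, ty, tz, yaw, claw, tx, ty, tz, yaw, claw, ...]. A call has 1 to 12 rows; each row is the pose to reach, as a shift and turn from the pose measured when the call began, along the tool's axes at that moment; what a row does not reach only later rows make up. A row lasts 1/10 s, in which the tool goes at most 50 mm and 8.59 degrees, less where a joint would pass 70% of its speed; a pose out of reach is approached as far as the arm can. A call with a gripper value outside its range is refused whole. The fingers move at their own pace and stop on an object; "squeeze" is the grip in N (left out, the last holds). Time passes only in rows, so rows that repeat a pose let the fingers close. It gives the time, the measured TCP pose, the force and the opening at its end, in the units of the state.
- r.read_state(): the state, without advancing time (a new reading comes with each control period).
- r.camera(name): name is "side" or "top"; returns the picture (384x512x3 uint8, red, green, blue); there is no depth.
- r.camera_params(name): a dict with "camera_matrix" (3x3 intrinsics, pixels), "R" (3x3) and "t" (3): a world point X has camera coordinates R X + t. Camera axes: x right, y down, z forward; pixel columns grow to the right and rows downward; lengths in m; the calibration is good to about 2 mm. A picture is of the moment at which its call begins. camera_params takes no time and is no camera call.
- r.job_done(): hands the job in, once; it reports no verdict.
The state is a dict: "t": time; "joint_pos": joint angles; "dq": joint speeds; "joint_efforts": joint torques, N m; "tool_pos": TCP position; "eef_rot": TCP orientation; "contact_force": force on the tool from outside, world axes, zero at the start; "ft_torque": the same for the moment, N m; "finger_gap": finger opening in m.
Only numpy, scipy, OpenCV 4.12 (cv2) and the standard library are available. Lean on these libraries where they do the work, as an engineer would, in place of code of your own. Each camera call takes 0.05 s, during which the arm holds its last target.

### The job

The red chocolate bars have been recalled: take all of them out of the counter display and lay them flat in the green tray, leaving the blue tin in its lane. First draw the locking pin out of its bore and park it lying in the open notch beside the bore, its grip outside as before, then fold the front guard right down; slide each bar forward until it hangs over the shelf's front edge, pinch it there and carry it over. Leave the guard down and the pin in its notch for the restock, and do not knock over the other goods.

Things in the scene. Friction and masses are not known exactly. Their poses are not given: they have to be found in the camera images.
- stand: White countertop sweet display, 100 mm high shelf, fixed in a run. Origin: centre of its foot, on the counter; x from its front (robot side) to its back, y to the robot's left, z up. Shelf top z = 100 mm, front edge x = -100, low back wall at x = 125 (top z = 132). End boxes at |y| 150 to 200 (top z = 116). All numbers here in mm, in this frame.
- shelf_front (a point): Middle of the shelf's front edge (stand x = -100, y = 0, z = 100 mm). Behind it five lanes along stand x, centres y = -120, -60, 0, 60, 120 mm, each 56 mm wide (outer ones 58), parted by clear dividers 4 mm thick and 14 mm high from x = -80 to 120 mm. Smooth: cartons slide on it easily (friction about 0.35).
- bore (a point): Outer mouth of the pin's bore (stand x = -112, y = -245, z = 120 mm): 15 mm square, along stand y, through an aluminium keeper block on the display's right end (x -130 to -28, y -245 to -200, z 86 to 144 mm; free space beneath it).
- notch (a point): Parking notch beside the bore: open-topped groove along stand y through the keeper block's whole 45 mm, 20 mm wide (stand x -70 to -50 mm), 20 mm deep (floor z = 124, rim z = 144 mm). This point: middle of its floor (x = -60, y = -222.5, z = 124 mm).
- guard (a joint): Drop-front guard: clear strip 384 mm wide, 4 mm thick, red top rail, hinged along the shelf's front edge (stand x = -102, z = 97 mm). 0 = upright, closing the lanes; it turns forward and down, towards the robot, to a stop at 2.9 rad. Slightly stiff: it stays near upright and falls by itself once tipped over about 30 degrees. The pin's shaft, in the bore, blocks it.
- guard_top (a point): Middle of the guard's red top edge, 47 mm from the hinge; moves with the guard.
- pin: Locking pin, 80 g: steel shaft 12 mm thick, 80 mm long along its own +y; thin 18 mm collar; orange square grip 20 x 20 mm from y = -4 to -40 mm. Origin: on the axis where collar meets shaft. Starts home in the bore, grip outside (stand -y), shaft in front of the guard; draws freely along stand -y, clear after 80 mm. Parked, its axis is at stand z = 130 mm, collar near the keeper's outer face.
- bar_a: Red chocolate bar in a stiff carton with a gold band, 130 mm long (own x), 50 mm wide (y), 8 mm thick, about 100 g; origin at the centre of the underside. Starts flat along a lane, its front end 5 to 17 mm behind the shelf's front edge. Three or four bars are present.
- bar_b: Red chocolate bar, as bar_a.
- bar_c: Red chocolate bar, as bar_a.
- bar_d: Red chocolate bar, as bar_a.
- tin: Flat blue tin, 120 x 50 x 15 mm, origin at the centre of the underside, lying in one of the lanes; it stays there.
- tray: Green open tray, 200 mm (own x) by 230 mm (y) outside, 45 mm high, walls and floor 4 to 5 mm; origin at the centre of the underside. Loose on the counter, left or right of the display. Bars may lie on one another in it.
- calculator: Black desk calculator, 115 x 160 x 24 mm, on the other side from the tray; bystander.
- can_a: Drink can 54 mm across, 130 mm high, standing behind the display; bystander.
- can_b: Drink can, as can_a.
- juice_a: Small juice bottle, 60 mm across, 170 mm high, standing beyond the display's left end; bystander.
- jar_a: Jar 76 mm across, 100 mm high, standing beyond the display's right end; bystander.

How it is judged:
By the outcome, as a careful person would: the job done as asked, in the order asked, and still so for the second after the job is handed in, with the robot touching nothing.
Of bar_a, bar_b, bar_c, bar_d only 3 to 4 are there at a start; the rules pass over those that are not, and their reading is None.
At some moment in a run one of bar_a, bar_b, bar_c, bar_d, tray may be knocked a few centimetres aside while the robot is not near it.
Once in a run the grip may slacken for a moment while it holds something.
It also fails if it takes over 210 s, if anything falls off the work surface, if the arm or the gripper's body presses on something with over 40 N, if the wrist force passes 120 N, or if a joint passes its speed limit or range.

## Working session

There is one attempt and no reset: what is moved stays moved. The work goes in short steps, Python scripts to look and compute and a tool call to move; the robot and the scene stay as the last step left them, time stands still between calls to the robot, and variables do not carry over. Pictures are saved under pics/ and viewed, and the job is handed in when it is done.

Besides the shell and the picture viewer there is one more tool, called as name(argument=value, ...) on one line, values as JSON. drive_tool: Moves the arm, as the interface text tells. Its arguments: {"type":"object","properties":{"plan":{"type":"array","items":{"type":"number"}},"squeeze":{"type":"number"}},"required":["plan"]}

```bash
ls; mkdir -p pics; python3 - <<'E'
from cell import r
import cv2
print(r.read_state())
for n in ("side","top"):
    im=r.camera(n); cv2.imwrite(f"pics/{n}0.png",im[:,:,::-1]); print(n,r.camera_params(n))
E
```

```text
pics
{'t': 0.0, 'joint_pos': array([-1.33799659e+00,  8.74468919e-02,  1.75101444e-01,  1.65979560e+00,
        6.01335916e-05,  1.57076848e+00]), 'dq': array([-0.00013091,  0.00034405, -0.00135506,  0.00067352, -0.00044449,
       -0.00105727]), 'joint_efforts': array([-4.20400493e-04, -5.20389318e+01,  4.64799428e+01,  1.65115652e-02,
        1.90960975e-05,  1.58943084e-05]), 'tool_pos': array([ 0.12684783, -0.53492617,  0.23057354]), 'eef_rot': array([-4.40591403e-04,  7.84451764e-01, -6.20189469e-01, -5.08775503e-04]), 'contact_force': array([ 0.11990221, -0.01655184,  0.04904191]), 'ft_torque': array([-0.01187041, -0.03403608, -0.023049  ]), 'finger_gap': 0.08593646067927012}
side {'camera_matrix': array([[480.20602351,   0.        , 255.7138279 ],
       [  0.        , 480.20602351, 195.37310919],
       [  0.        ,   0.        ,   1.        ]]), 'R': array([[ 0.96264668, -0.27025786, -0.0164939 ],
       [-0.17351721, -0.56900338, -0.80382021],
       [ 0.20785364,  0.77665683, -0.59464361]]), 't': array([-0.605858  ,  0.20430779,  1.20999969])}
top {'camera_matrix': array([[460.52356371,   0.        , 253.07992697],
       [  0.        , 460.52356371, 196.75448687],
       [  0.        ,   0.        ,   1.        ]]), 'R': array([[-0.01563257, -0.99987085,  0.00373027],
       [-0.99144552,  0.01501713, -0.12965441],
       [ 0.12958164, -0.00572519, -0.99155223]]), 't': array([0.01777645, 0.62029076, 1.51228612])}
```

```bash
python3 - <<'E'
import cv2
for n in ("side","top"):
    im=cv2.imread(f"pics/{n}0.png"); cv2.imwrite(f"pics/{n}0b.png",cv2.resize(im,(800,600),interpolation=cv2.INTER_CUBIC))
E
```

```text
(no output)
```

View pics/side0b.png

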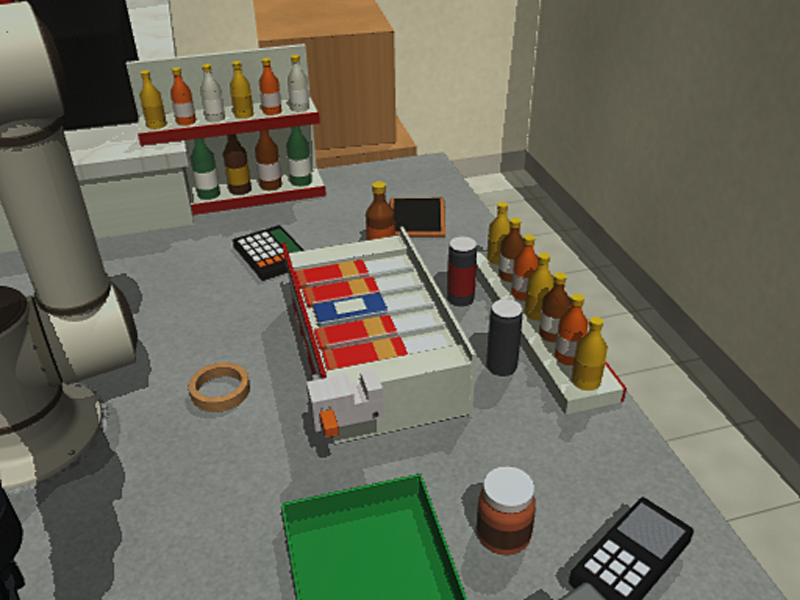

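View pics/top0b.png

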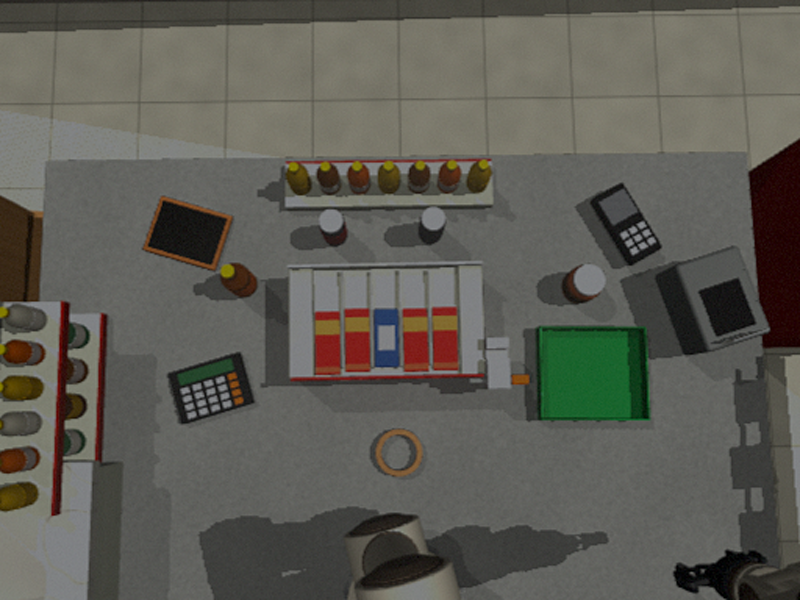

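The side view shows the display at about (300-470, 240-440) in the 800x600 picture. The orange pin grip is at (328,422) and the tray at bottom centre. In the top view there are four bars, in lanes 1, 2, 4 and 5, with the tin in the middle lane at (386,337). The tray is on the right at (592,373). Next I'll zoom in to fit the poses.

```bash
python3 - <<'E'
import cv2
a=cv2.imread("pics/top0.png")[160:280,170:430]; cv2.imwrite("pics/topz.png",cv2.resize(a,None,fx=3,fy=3,interpolation=cv2.INTER_CUBIC))
a=cv2.imread("pics/side0.png")[135:300,165:325]; cv2.imwrite("pics/sidez.png",cv2.resize(a,None,fx=3.6,fy=3.6,interpolation=cv2.INTER_CUBIC))
E
```

```text
(no output)
```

View pics/topz.png

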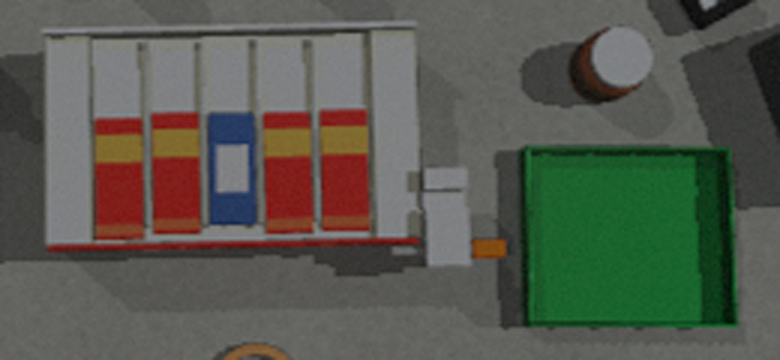

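View pics/sidez.png

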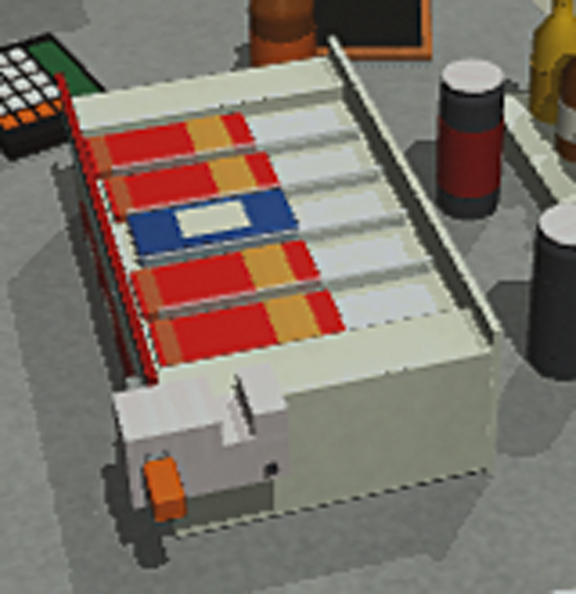

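```bash
cat > h.py <<'E'
import numpy as np, cv2
from scipy.spatial.transform import Rotation as Ro
from cell import r
P={n:r.camera_params(n) for n in("side","top")}
def proj(n,X):
    p=P[n]; c=np.asarray(X)@p["R"].T+p["t"]; q=c@p["camera_matrix"].T; return q[...,:2]/q[...,2:]
def ray(n,uv,z):
    p=P[n]; d=p["R"].T@np.linalg.solve(p["camera_matrix"],[uv[0],uv[1],1.]); o=-p["R"].T@p["t"]; return o+d*(z-o[2])/d[2]
def toW(S,pose):
    S=np.asarray(S,float)/1000; c,s=np.cos(pose[2]),np.sin(pose[2])
    return np.stack([pose[0]+c*S[...,0]-s*S[...,1],pose[1]+s*S[...,0]+c*S[...,1],S[...,2]],-1)
def toS(W,pose):
    d=np.asarray(W)[:2]-pose[:2]; c,s=np.cos(pose[2]),np.sin(pose[2])
    return np.array([c*d[0]+s*d[1],-s*d[0]+c*d[1],W[2]])*1000
E
cat > fit.py <<'E'
from h import *
from scipy.optimize import least_squares
T=lambda u,v:(170+u/3-0.33,160+v/3-.33); S=lambda u,v:(165+u/3.6-.36,135+v/3.6-.36)
C=[("top",T(472,265),(-130,-245,144)),("top",T(428,265),(-130,-200,144)),("top",T(467,168),(-28,-245,144)),
("top",T(489,249),(-112,-267,130)),
("side",S(113,394),(-130,-200,144)),("side",S(129,450),(-130,-245,144)),("side",S(287,400),(-28,-245,144)),
("side",S(165,460),(-112,-267,130)),
]
f=lambda p:np.concatenate([proj(n,toW(s,p))-uv for n,uv,s in C])
s=least_squares(lambda p:f(p).ravel(),[0.5,0,0],loss="soft_l1"); print(s.x,np.degrees(s.x[2])); print(f(s.x).round(1))
p=s.x
for n in("top","side"):
    im=cv2.imread(f"pics/{n}0.png"); im=cv2.resize(im,None,fx=4,fy=4,interpolation=cv2.INTER_CUBIC)
    def ln(pts,col):
        q=((proj(n,toW(pts,p))+.5)*4).round().astype(int); cv2.polylines(im,[q.reshape(-1,1,2)],False,col,1)
    for yy in(-200,-150,-90,-30,30,90,150,200):
        z=116 if abs(yy)>=150 else 114
        ln([(-100 if z>114 else -80,yy,z),(120,yy,z)],(255,255,0))
    ln([(-100,-150,100),(-100,150,100)],(255,0,255)); ln([(-102,-192,144),(-102,192,144)],(0,255,255))
    ln([(-130,-245,144),(-28,-245,144),(-28,-200,144),(-130,-200,144),(-130,-245,144)],(0,255,0))
    ln([(125,-200,132),(125,200,132)],(0,255,255))
    a=im[640:1120,680:1480] if n=="top" else im[540:1140,640:1340]
    cv2.imwrite(f"pics/ov_{n}.png",a)
E
python3 fit.py
```

```text
[0.56673073 0.03141095 0.02947933] 1.6890413958424857
[-0.2 -0.3 -0.   0.4 -0.7 -0.7  0.  -0.9 -0.4 -0.  -0.7 -2.3  0.3  1.5
  0.1  4.5]
```

View pics/ov_top.png

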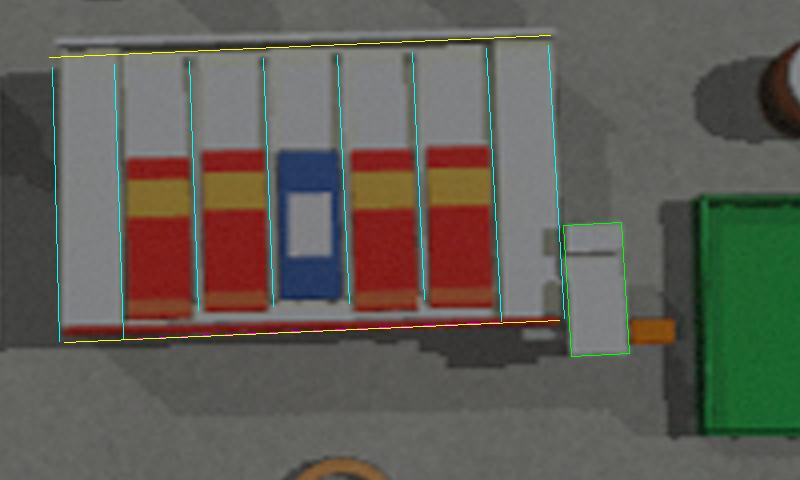

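View pics/ov_side.png

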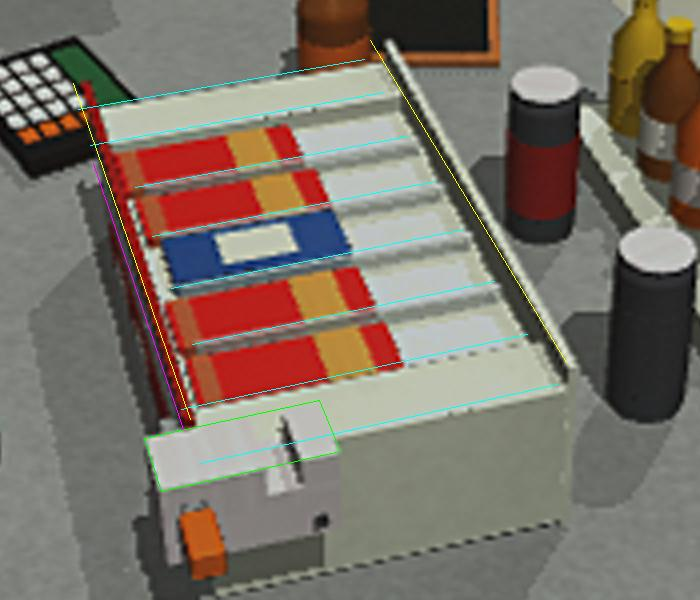

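```bash
python3 - <<'E'
s=open('fit.py').read()
a=s.index('C=['); b=s.index(']\nf=')
s=s[:a]+'''T4=lambda u,v:((680+u)/4-.5,(640+v)/4-.5); S4=lambda u,v:((640+u)/4-.5,(540+v)/4-.5)
C=[("top",T(472,265),(-130,-245,144)),("top",T(428,265),(-130,-200,144)),("top",T(467,168),(-28,-245,144)),
("top",T4(62,331),(-102,192,144)),("top",T4(560,321),(-102,-192,144)),
("top",T4(652,332),(-112,-267,130)),
("side",S4(85,84),(-102,192,144)),("side",S4(191,424),(-102,-192,144)),
("side",S4(147,438),(-130,-200,144)),("side",S4(161,489),(-130,-245,144)),("side",S4(340,455),(-28,-245,144)),
'''+s[b:]
open('fit.py','w').write(s)
E
python3 fit.py
```

```text
[0.57130348 0.02864277 0.00800733] 0.4587863603237249
[-0.2 -0.   0.   0.3  0.1 -0.5  0.8 -0.  -0.1 -0.4  0.4 -0.4  0.  -0.7
 -0.1 -1.1 -0.5  0.1 -0.3  0.7  0.1 -0.3]
```

View pics/ov_top.png

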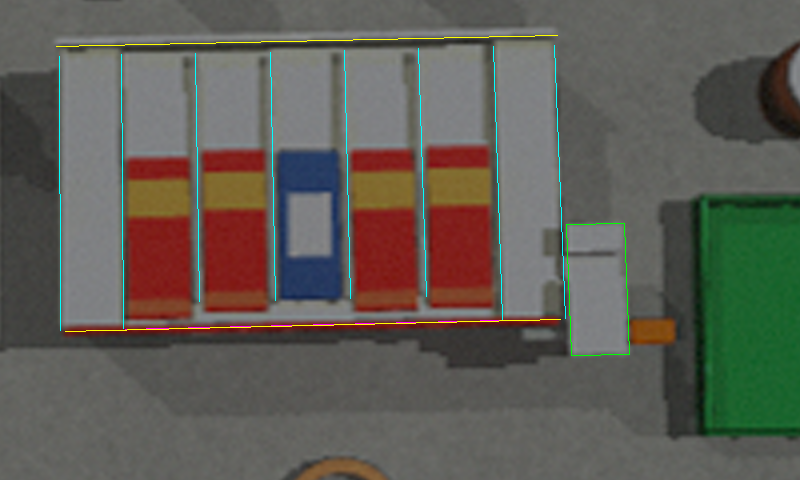

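View pics/ov_side.png

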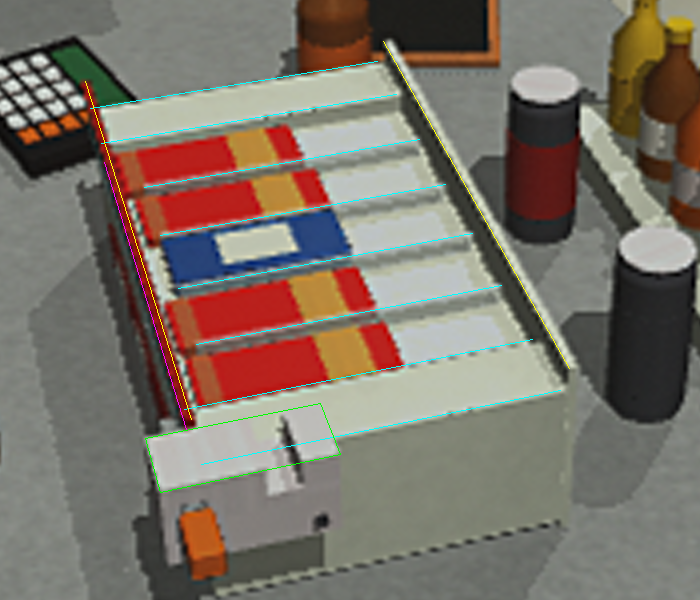

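```bash
cat >> h.py <<'E'
PO=np.array([0.5713,0.0287,0.0075])
def go(S=None,W=None,jaw=None,quiet=False):
    """target TCP in stand mm (S) or world m (W); jaw=world angle deg of tool x. prints tool shifts cm and yaw deg"""
    s=r.read_state(); R=Ro.from_quat(np.roll(s["eef_rot"],-1)).as_matrix()
    W=toW(S,PO) if W is None else np.asarray(W,float)
    d=R.T@(W-s["tool_pos"])*100
    cur=np.degrees(np.arctan2(R[1,0],R[0,0])); 
    yaw=None
    if jaw is not None: yaw=-(((jaw-cur)+90)%180-90)   # tool z down: +yaw about tool z = -world
    print("go",S,W.round(4),"-> t",d.round(2),"yaw",None if yaw is None else round(yaw,1))
def st():
    s=r.read_state(); R=Ro.from_quat(np.roll(s["eef_rot"],-1)).as_matrix()
    print("t",round(s["t"],2),"S",toS(s["tool_pos"],PO).round(1),"W",s["tool_pos"].round(4),"jawdeg",np.degrees(np.arctan2(R[1,0],R[0,0])).round(1),"tilt",np.degrees(np.arccos(-R[2,2])).round(2),"F",s["contact_force"].round(1),"gap",round(s["finger_gap"]*1000,1),"q6",s["joint_pos"].round(2))
def pic(n,name,box=None,f=1.5):
    im=r.camera(n)[:,:,::-1]
    if box: im=im[box[1]:box[3],box[0]:box[2]]
    cv2.imwrite("pics/"+name,cv2.resize(im,None,fx=f,fy=f,interpolation=cv2.INTER_CUBIC))
E
python3 - <<'E'
from h import *
for u,v in((525,147),(733,147),(737,325),(527,325)): print(ray("top",(170+u/3-.33,160+v/3-.33),.045).round(4))
st()
go(S=(-112,-268,180),jaw=0.4); go(S=(-112,-268,101),jaw=0.4)
E
```

```text
[ 0.575  -0.2981  0.045 ]
[ 0.5714 -0.5308  0.045 ]
[ 0.3748 -0.5233  0.045 ]
[ 0.3784 -0.2922  0.045 ]
t 0.1 S [-448.7 -560.3  230.7] W [ 0.1268 -0.535   0.2307] jawdeg -76.7 tilt 0.07 F [ 0.2  0.3 -0.5] gap 85.3 q6 [-1.34  0.09  0.18  1.66 -0.    1.57]
go (-112, -268, 180) [ 0.4613 -0.2401  0.18  ] -> t [-20.97 -39.35   5.09] yaw -77.1
go (-112, -268, 101) [ 0.4613 -0.2401  0.101 ] -> t [-20.96 -39.35  12.99] yaw -77.1
```

drive_tool(plan=[-4,-8,1,-15,100,-8,-16,2,-30,100,-12,-24,3,-45,100,-16,-32,4,-60,100,-21,-39.4,5,-77,100,-21,-39.4,5,-77,100,-21,-39.4,5,-77,100,-21,-39.4,5,-77,100,-21,-39.4,5,-77,100,-21,-39.4,5,-77,100,-21,-39.4,5,-77,100,-21,-39.4,5,-77,100], squeeze=40)

```text
t: 1.3
tool_pos: [0.4613, -0.2401, 0.1808]
eef_rot: [-0.001, 1.0, 0.002, -0.0]
contact_force: [-0.3, -0.3, -0.2]
finger_gap: 0.052
```

```bash
python3 - <<'E'
from h import *
st(); go(S=(-112,-268,101),jaw=0.4); pic("side","s1.png",(160,150,340,330),3.3);pic("top","t1.png",(250,170,430,290),4)
E
```

```text
t 1.3 S [-112.  -268.   180.8] W [ 0.4613 -0.2401  0.1808] jawdeg 0.3 tilt 0.08 F [-0.3 -0.3 -0.2] gap 52.0 q6 [-0.48  0.   -0.01  1.56  0.    1.09]
go (-112, -268, 101) [ 0.4613 -0.2401  0.101 ] -> t [0.01 0.01 7.98] yaw -0.1
```

View pics/s1.png

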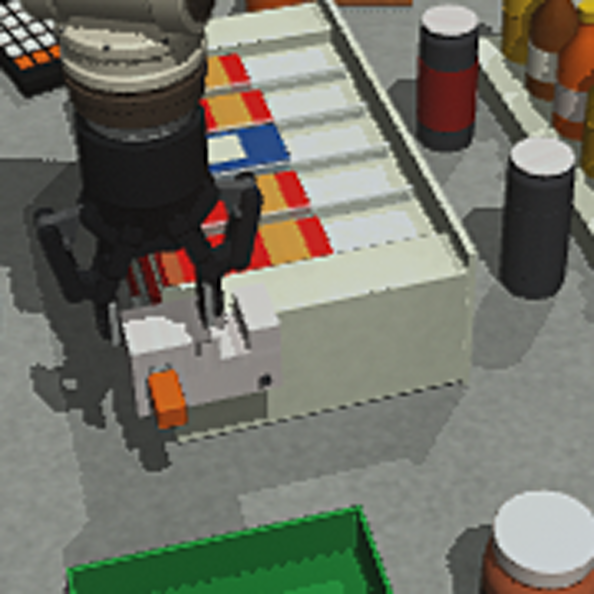

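View pics/t1.png

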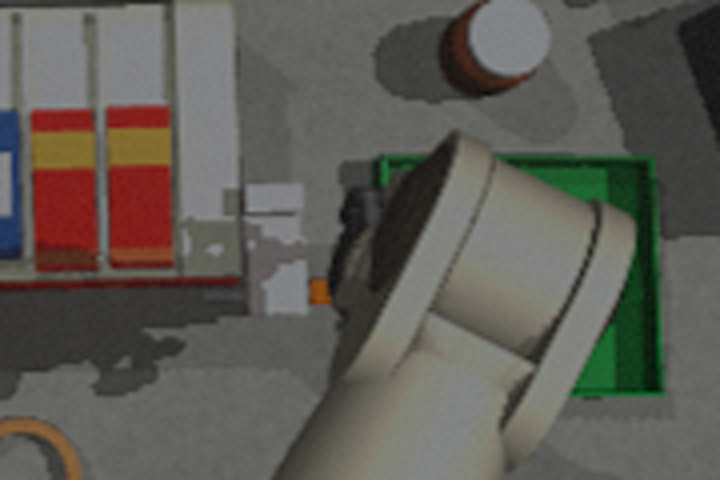

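The open fingers sit above the grip (side crop (105,330) and (215,330), grip at (168,398)). Now I'll lower and grip.

drive_tool(plan=[0,0,2.5,0,100,0,0,5,0,100,0,0,7,0,100,0,0,8,0,100,0,0,8,0,100,0,0,8,0,255,0,0,8,0,255,0,0,8,0,255,0,0,8,0,255,0,0,8,0,255,0,0,8,0,255], squeeze=40)

```text
t: 2.5
tool_pos: [0.4616, -0.2409, 0.1023]
eef_rot: [0.0, 1.0, 0.002, 0.001]
contact_force: [-1.2, -2.3, 6.4]
finger_gap: 0.0191
```

```bash
python3 - <<'E'
from h import *
st(); pic("side","s2.png",(160,150,340,330),3.3)
R=Ro.from_quat(np.roll(r.read_state()["eef_rot"],-1)).as_matrix(); print((R.T@[-np.sin(PO[2])*-1,-np.cos(PO[2]),0]).round(3))
E
```

```text
t 2.5 S [-111.7 -268.8  102.3] W [ 0.4616 -0.2409  0.1023] jawdeg 0.2 tilt 0.09 F [-1.2 -2.3  6.4] gap 19.1 q6 [-0.48  0.01 -0.16  1.41  0.    1.09]
[0.004 1.    0.   ]
```

View pics/s2.png

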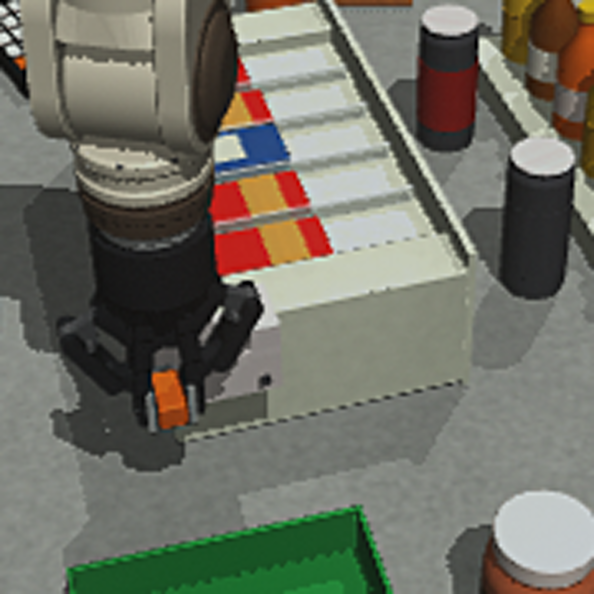

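The grip is pinched squarely (gap 19 mm). Now I'll draw the pin out.

drive_tool(plan=[0,1,0,0,255,0,2,0,0,255,0,3,0,0,255,0,4,0,0,255,0,5,0,0,255,0,6,0,0,255,0,7,0,0,255,0,8,0,0,255,0,9,0,0,255,0,10,0,0,255,0,10,0,0,255], squeeze=60)

```text
t: 3.65
tool_pos: [0.4618, -0.3422, 0.102]
eef_rot: [0.0, 1.0, 0.001, 0.001]
contact_force: [-0.4, 0.3, -0.2]
finger_gap: 0.0194
```

```bash
python3 - <<'E'
from h import *
st(); pic("side","s3.png",(130,130,340,340),2.8)
go(S=(-60,-365,155),jaw=0.4)
E
```

```text
t 3.65 S [-112.3 -370.1  102. ] W [ 0.4618 -0.3422  0.102 ] jawdeg 0.1 tilt 0.08 F [-0.4  0.3 -0.2] gap 19.4 q6 [-0.64  0.13 -0.02  1.41  0.    0.93]
go (-60, -365, 155) [ 0.514  -0.3367  0.155 ] -> t [ 5.23 -0.47 -5.29] yaw -0.2
```

View pics/s3.png

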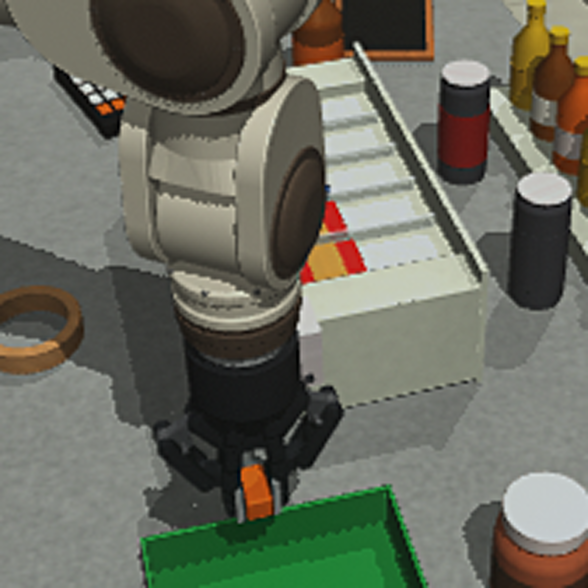

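drive_tool(plan=[0,0,-2,0,255,0,0,-4,0,255,2,0,-5,0,255,4,-1,-5,0,255,5.2,-3,-5,0,255,5.2,-5,-5,0,255,5.2,-7,-5,0,255,5.2,-9,-5,0,255,5.2,-9.9,-5,0,255,5.2,-9.9,-5,0,255,5.2,-9.9,-5,0,255], squeeze=60)

```text
t: 4.8
tool_pos: [0.5133, -0.2425, 0.1524]
eef_rot: [0.0, 1.0, 0.001, 0.001]
contact_force: [0.3, -0.2, -0.5]
finger_gap: 0.019
```

```bash
python3 - <<'E'
from h import *
st(); pic("side","s4.png",(160,130,340,310),3.3);pic("top","t4.png",(250,170,430,290),4)
go(S=(-60.3,-271,113),jaw=0.4)
E
```

```text
t 4.8 S [ -60.1 -270.8  152.4] W [ 0.5133 -0.2425  0.1524] jawdeg 0.2 tilt 0.1 F [ 0.3 -0.2 -0.5] gap 19.0 q6 [-0.44  0.11  0.05  1.51  0.    1.13]
go (-60.3, -271, 113) [ 0.513  -0.2427  0.113 ] -> t [-0.03 -0.03  3.91] yaw -0.3
```

View pics/s4.png

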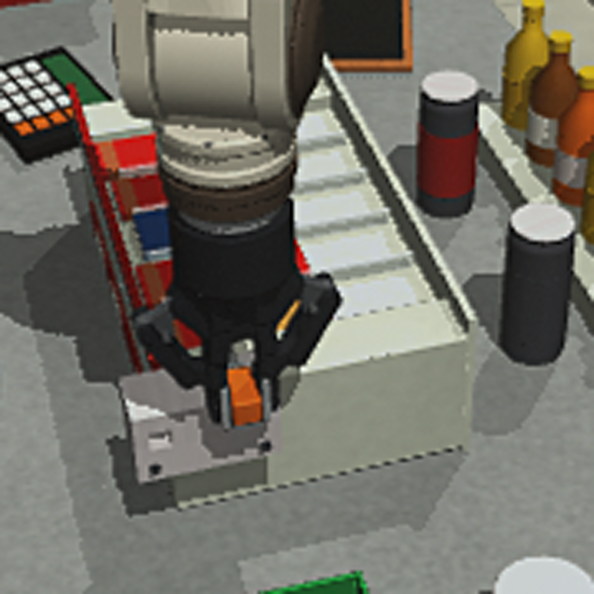

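View pics/t4.png

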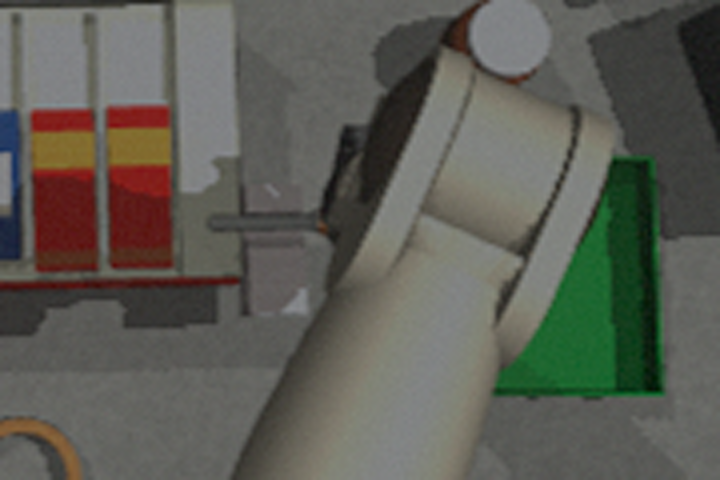

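The top crop shows the shaft from (212,222) to (320,225), over the keeper. I'll check that against the notch position.

```bash
python3 - <<'E'
from h import *
for u,v in((212,222),(270,222),(315,224)): print(toS(ray("top",(250+u/4-.4,170+v/4-.4),.176),PO).round(1))
im=cv2.imread("pics/top0.png")
for S in((-70,-245,144),(-50,-245,144),(-70,-200,144),(-50,-200,144)): print((proj("top",toW(S,PO))))
E
python3 - <<'E'
import cv2
im=cv2.imread('pics/top0.png')[205:260,300:350];cv2.imwrite('pics/kz.png',cv2.resize(im,None,fx=10,fy=10,interpolation=cv2.INTER_NEAREST))
E
```

```text
[ -59.3 -169.   176. ]
[ -60.3 -213.2  176. ]
[ -62.6 -247.5  176. ]
[325.95797252 228.67468157]
[325.67862289 222.2701801 ]
[311.54216777 229.00548507]
[311.28872695 222.59904575]
```

View pics/kz.png

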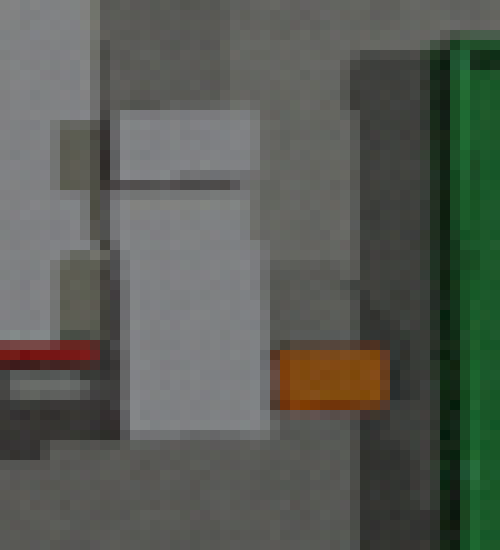

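The shaft lies at x ≈ -60, centred on the notch. Lowering it.

drive_tool(plan=[0,-0.2,0.8,0,255,0,-0.2,1.6,0,255,0,-0.2,2.4,0,255,0,-0.2,3,0,255,0,-0.2,3.5,0,255,0,-0.2,3.8,0,255,0,-0.2,3.8,0,255], squeeze=60)

```text
t: 5.6
tool_pos: [0.5132, -0.241, 0.1137]
eef_rot: [0.0, 1.0, 0.001, 0.0]
contact_force: [-1.2, -0.2, -0.2]
finger_gap: 0.019
```

```bash
python3 - <<'E'
from h import *
st(); pic("side","s5.png",(160,130,340,310),3.3)
E
```

```text
t 5.6 S [ -60.2 -269.2  113.7] W [ 0.5132 -0.241   0.1137] jawdeg 0.1 tilt 0.04 F [-1.2 -0.2 -0.2] gap 19.0 q6 [-0.44  0.11 -0.02  1.43  0.    1.13]
```

View pics/s5.png

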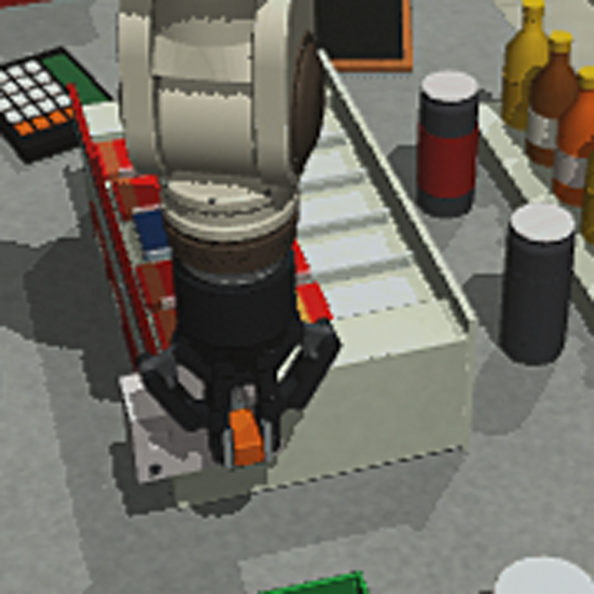

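The pin has gone into the notch with almost no contact. I'll lower in small steps until it touches, then open.

drive_tool(plan=[0,0,0.1,0,255,0,0,0.2,0,255,0,0,0.2,0,255])

```text
t: 5.95
tool_pos: [0.5135, -0.2411, 0.1126]
eef_rot: [0.0, 1.0, 0.001, 0.001]
contact_force: [0.2, 0.5, 1.7]
finger_gap: 0.0189
```

drive_tool(plan=[0,0,0.1,0,255,0,0,0.1,0,255,0,0,0.1,0,120,0,0,0.1,0,120,0,0,0.1,0,120,0,0,0,0,120,0,0,-2,0,120,0,0,-4,0,120,0,0,-7,0,120,0,0,-9,0,120,0,0,-9,0,120])

```text
t: 7.05
tool_pos: [0.5143, -0.2415, 0.2058]
eef_rot: [0.001, 1.0, 0.001, 0.003]
contact_force: [0.4, -0.2, 0.2]
finger_gap: 0.0451
```

```bash
python3 - <<'E'
from h import *
st(); pic("side","s6.png",(160,130,340,310),3.3);pic("top","t6.png",(250,170,430,290),4)
go(S=(-75,-20,200),jaw=90.4)
E
```

```text
t 7.05 S [ -59.  -269.7  205.8] W [ 0.5143 -0.2415  0.2058] jawdeg 0.1 tilt 0.39 F [ 0.4 -0.2  0.2] gap 45.1 q6 [-0.44  0.12  0.16  1.61  0.    1.13]
go (-75, -20, 200) [0.4965 0.0081 0.2   ] -> t [ -1.65 -24.93   0.22] yaw 89.7
```

View pics/s6.png

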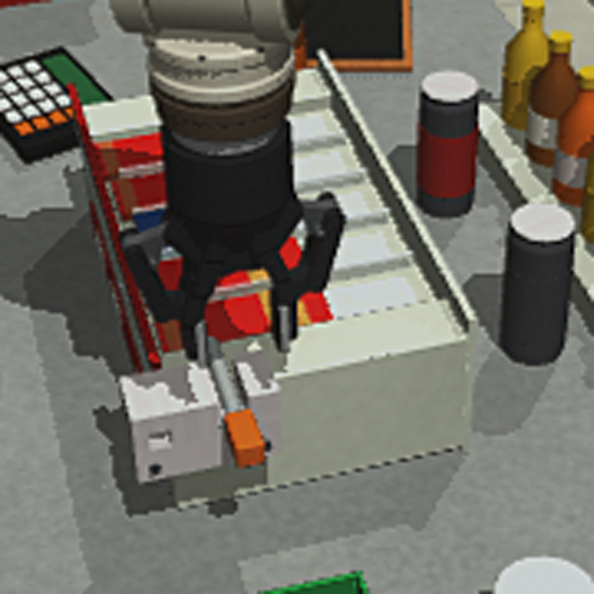

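View pics/t6.png

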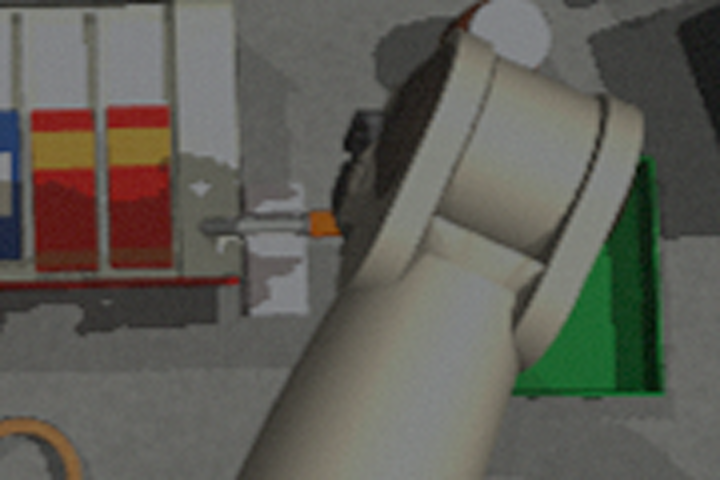

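The pin lies in the notch with its grip outside (side crop (245,440)). Next is the guard: jaws along stand y, fingers closed.

drive_tool(plan=[0,-3,0,-8,255,0,-6,0,-16,255,0,-9,0,-24,255,0,-12,0,-32,255,0,-15,0,-40,255,0,-18,0,-48,255,-1,-21,0,-56,255,-1.7,-24.9,0.2,-64,255,-1.7,-24.9,0.2,-72,255,-1.7,-24.9,0.2,-80,255,-1.7,-24.9,0.2,-88,255,-1.7,-24.9,0.2,-90,255])

```text
t: 8.35
tool_pos: [0.4955, 0.0081, 0.1987]
eef_rot: [0.0, 0.704, 0.71, -0.0]
contact_force: [-0.3, 0.4, -0.1]
finger_gap: -0.0
```

```bash
python3 - <<'E'
from h import *
st(); pic("side","s7.png",(140,110,340,310),3);
go(S=(-76,-20,126),jaw=90.4); go(S=(-135,-20,126),jaw=90.4); 
E
```

```text
t 8.35 S [-76.  -20.1 198.7] W [0.4955 0.0081 0.1987] jawdeg 90.4 tilt 0.05 F [-0.3  0.4 -0.1] gap -0.0 q6 [ 0.02 -0.05 -0.03  1.59 -0.    0.01]
go (-76, -20, 126) [0.4955 0.0081 0.126 ] -> t [ 0.02 -0.    7.27] yaw -0.0
go (-135, -20, 126) [0.4365 0.0077 0.126 ] -> t [ 0.02 -5.9   7.27] yaw -0.0
```

View pics/s7.png

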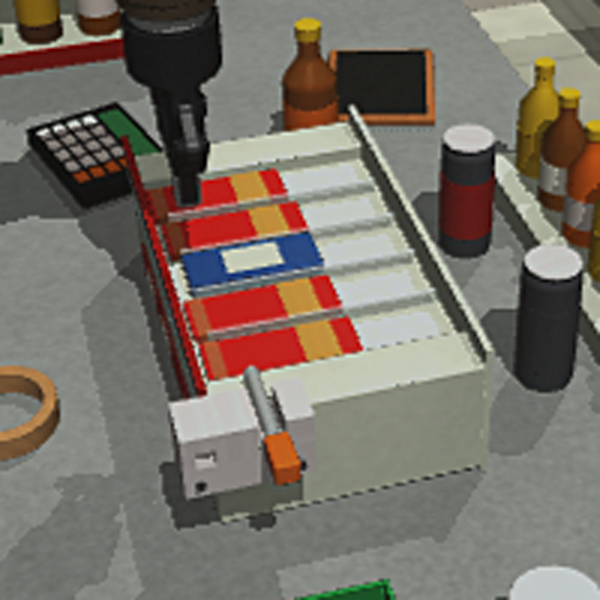

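drive_tool(plan=[0,0,3,0,255,0,0,6,0,255,0,0,7.2,0,255,0,-0.8,7.2,0,255,0,-1.6,7.2,0,255,0,-2.4,7.2,0,255,0,-3.2,7.2,0,255,0,-4,7.2,0,255,0,-4.8,7.2,0,255,0,-5.6,7.2,0,255,0,-6.4,7.2,0,255,0,-7.2,7.2,0,255])

```text
t: 9.6
tool_pos: [0.4228, 0.0075, 0.1267]
eef_rot: [0.0, 0.705, 0.709, -0.0]
contact_force: [-0.2, 0.5, -0.5]
finger_gap: 0.0003
```

```bash
python3 - <<'E'
from h import *
st(); pic("side","s8.png",(140,110,340,310),3);
E
```

```text
t 9.6 S [-148.7  -20.1  126.7] W [0.4228 0.0075 0.1267] jawdeg 90.4 tilt 0.05 F [-0.2  0.5 -0.5] gap 0.3 q6 [ 0.02 -0.23 -0.33  1.48 -0.    0.01]
```

View pics/s8.png

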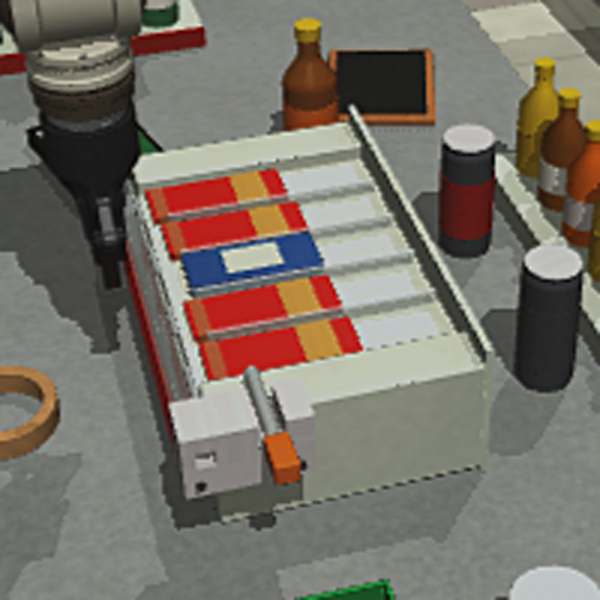

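The guard has fallen: its red rail is now low in front, from (130,255) to (172,430). I'll check its angle, measure the bars' back ends and plan the first push.

```bash
python3 - <<'E'
from h import *
for a in (2.2,2.5,2.7,2.9):
  print(a,[((proj("side",toW((-102-47*np.sin(a),y,97+47*np.cos(a)),PO))-[140,110]+.5)*3).round(0) for y in(-192,100)])
# bar back ends from initial top picture (4x overlay coords) z=108
for nm,(u,v) in dict(b120=(158,157),b60=(233,152),tin=(308,151),bm60=(382,150),bm120=(457,146)).items():
  z=.115 if nm=='tin' else .108
  print(nm,toS(ray("top",((680+u)/4-.5,(640+v)/4-.5),z),PO).round(1))
for nm,(u,v) in dict(b120=(160,320),b60=(236,312),tin=(308,300),bm60=(384,311),bm120=(460,307)).items():
  z=.115 if nm=='tin' else .108
  print(nm,"front",toS(ray("top",((680+u)/4-.5,(640+v)/4-.5),z),PO).round(1))
E
```

```text
2.2 [array([163., 470.]), array([108., 259.])]
2.5 [array([176., 477.]), array([119., 266.])]
2.7 [array([187., 479.]), array([128., 268.])]
2.9 [array([198., 479.]), array([138., 269.])]
b120 [ 36.9 121.7 108. ]
b60 [ 39.6  61.3 108. ]
tin [ 38.2   0.8 115. ]
bm60 [ 38.5 -58.8 108. ]
bm120 [  40.4 -119.3  108. ]
b120 front [-93.9 121.5 108. ]
b60 front [-88.9  60.9 108. ]
tin front [-81.    3.3 115. ]
bm60 front [-90.8 -56.9 108. ]
bm120 front [ -89.  -117.6  108. ]
```

```bash
python3 - <<'E'
from h import *
im=r.camera("side")[:,:,::-1].copy(); im=cv2.resize(im,None,fx=6,fy=6,interpolation=cv2.INTER_CUBIC)
for a,c in((2.5,(0,255,0)),(2.7,(255,255,0)),(2.9,(0,255,255))):
  q=((proj("side",toW([(-102-47*np.sin(a),y,97+47*np.cos(a)) for y in(-192,192)],PO))+.5)*6).round().astype(int)
  cv2.line(im,tuple(map(int,q[0])),tuple(map(int,q[1])),c,1)
cv2.imwrite("pics/g.png",im[950:1550,1040:1440])
E
```

```text
(no output)
```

View pics/g.png

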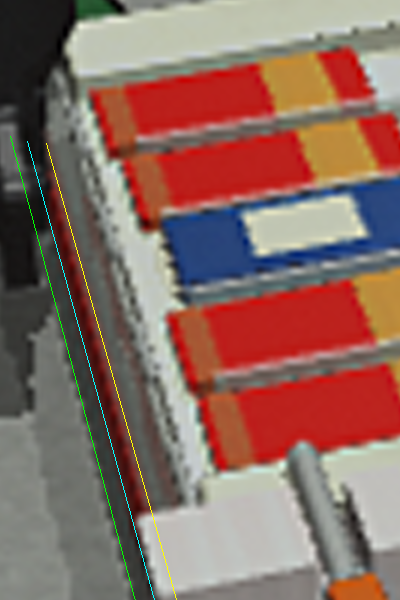

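The red band matches the 2.9 rad stop to within the rail's thickness. I'll press it gently from the front to confirm it's fully down.

drive_tool(plan=[0,-1,1,0,255,0,-1,4,0,255,0,-1,7,0,255,0,0,7,0,255,0,0.8,7,0,255,0,1.3,7,0,255,0,1.6,7,0,255,0,1.8,7,0,255,0,1.8,7,0,255])

```text
t: 10.6
tool_pos: [0.4412, 0.0075, 0.0573]
eef_rot: [0.001, 0.705, 0.709, 0.0]
contact_force: [0.4, 0.1, 0.3]
finger_gap: -0.0
```

```bash
python3 - <<'E'
from h import *
st()
E
```

```text
t 10.6 S [-130.3  -20.2   57.3] W [0.4412 0.0075 0.0573] jawdeg 90.4 tilt 0.07 F [0.4 0.1 0.3] gap -0.0 q6 [ 0.02 -0.17 -0.41  1.33 -0.    0.01]
```

drive_tool(plan=[0,0.2,0,0,255,0,0.4,0,0,255,0,0.5,0,0,255,0,0.6,0,0,255,0,0.6,0,0,255])

```text
t: 11.1
tool_pos: [0.447, 0.0075, 0.0573]
eef_rot: [0.0, 0.705, 0.709, -0.0]
contact_force: [-0.6, -0.6, 0.5]
finger_gap: 0.0001
```

drive_tool(plan=[0,0.1,0,0,255,0,0.2,0,0,255,0,0.3,0,0,255,0,0.3,0,0,255])

```text
t: 11.5
tool_pos: [0.4475, 0.0076, 0.0571]
eef_rot: [-0.001, 0.705, 0.709, -0.002]
contact_force: [-15.6, -0.9, 9.8]
finger_gap: 0.0
```

```bash
python3 - <<'E'
from h import *
st()
im=r.camera("side")[:,:,::-1].copy(); im=cv2.resize(im,None,fx=6,fy=6,interpolation=cv2.INTER_CUBIC)
cv2.imwrite("pics/g2.png",im[850:1450,1000:1500])
E
```

```text
t 11.5 S [-124.   -20.2   57.1] W [0.4475 0.0076 0.0571] jawdeg 90.4 tilt 0.29 F [-15.6  -0.9   9.8] gap 0.0 q6 [ 0.02 -0.15 -0.39  1.33 -0.    0.01]
```

View pics/g2.png

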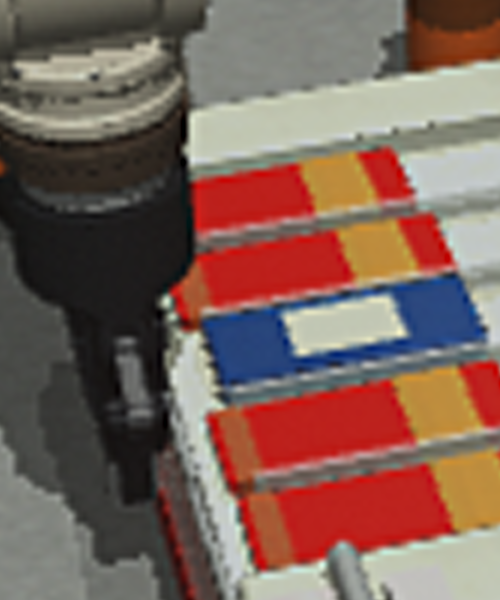

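The guard is firm against its stop (contact 15 N at the expected place). I'll back off, rise and go over to behind the first bar, in lane y = -120.

drive_tool(plan=[0,-0.5,0,0,255,0,-3,0,0,255,0,-3,-4,0,255,0,-3,-8,0,255,0,-3,-11,0,255,0,-3,-11,0,255])

```text
t: 12.15
tool_pos: [0.4198, 0.0075, 0.1714]
eef_rot: [0.001, 0.705, 0.709, 0.0]
contact_force: [0.4, 0.7, -0.5]
finger_gap: 0.0
```

```bash
python3 - <<'E'
from h import *
st();go(S=(63,-120,150),jaw=90.4);go(S=(63,-120,102.5),jaw=90.4)
E
```

```text
t 12.15 S [-151.6  -20.1  171.4] W [0.4198 0.0075 0.1714] jawdeg 90.4 tilt 0.13 F [ 0.4  0.7 -0.5] gap 0.0 q6 [ 0.02 -0.24 -0.25  1.56 -0.    0.01]
go (63, -120, 150) [ 0.6352 -0.0908  0.15  ] -> t [-9.97 21.47  2.19] yaw -0.0
go (63, -120, 102.5) [ 0.6352 -0.0908  0.1025] -> t [-9.97 21.46  6.94] yaw -0.0
```

drive_tool(plan=[-3,5,0,0,255,-6,10,0,0,255,-9,15,0,0,255,-10,19,0,0,255,-10,21.5,0,0,255,-10,21.5,0,0,255,-10,21.5,3,0,255,-10,21.5,5,0,255,-10,21.5,6,0,255,-10,21.5,6.6,0,255,-10,21.5,6.6,0,255])

```text
t: 13.25
tool_pos: [0.6353, -0.091, 0.1059]
eef_rot: [0.001, 0.705, 0.709, 0.0]
contact_force: [0.2, 0.0, 0.8]
finger_gap: 0.0003
```

```bash
python3 - <<'E'
from h import *
st();go(S=(63,-120,102.5),jaw=90.4);pic("side","s9.png",(140,110,340,310),3)
E
```

```text
t 13.25 S [  63.1 -120.2  105.9] W [ 0.6353 -0.091   0.1059] jawdeg 90.4 tilt 0.12 F [0.2 0.  0.8] gap 0.3 q6 [-0.14  0.29  0.17  1.45 -0.   -0.15]
go (63, -120, 102.5) [ 0.6352 -0.0908  0.1025] -> t [ 0.02 -0.01  0.34] yaw -0.0
```

View pics/s9.png

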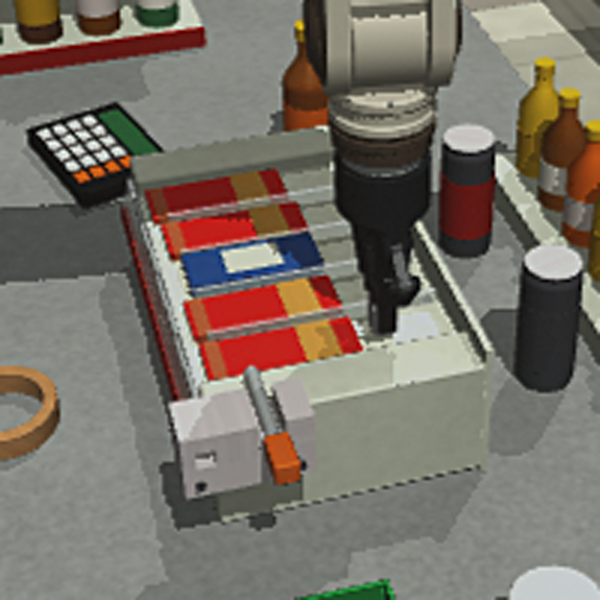

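The fingertip is behind the bar at (385,325). Lower 3 mm and push.

drive_tool(plan=[0,0,0.3,0,255,0,-1,0.3,0,255,0,-2,0.3,0,255,0,-2.8,0.3,0,255,0,-3.6,0.3,0,255,0,-4.4,0.3,0,255,0,-5.2,0.3,0,255,0,-6,0.3,0,255,0,-6.7,0.3,0,255,0,-7.1,0.3,0,255,0,-7.1,0.3,0,255])

```text
t: 14.4
tool_pos: [0.5642, -0.0916, 0.1036]
eef_rot: [0.001, 0.705, 0.709, 0.001]
contact_force: [0.0, 0.1, 0.0]
finger_gap: 0.0
```

```bash
python3 - <<'E'
from h import *
st();pic("side","s10.png",(140,110,340,310),3);pic("top","t10.png",(170,150,370,290),4)
E
```

```text
t 14.4 S [  -8.  -120.2  103.6] W [ 0.5642 -0.0916  0.1036] jawdeg 90.4 tilt 0.17 F [0.  0.1 0. ] gap 0.0 q6 [-0.16  0.12 -0.03  1.41 -0.   -0.17]
```

View pics/s10.png

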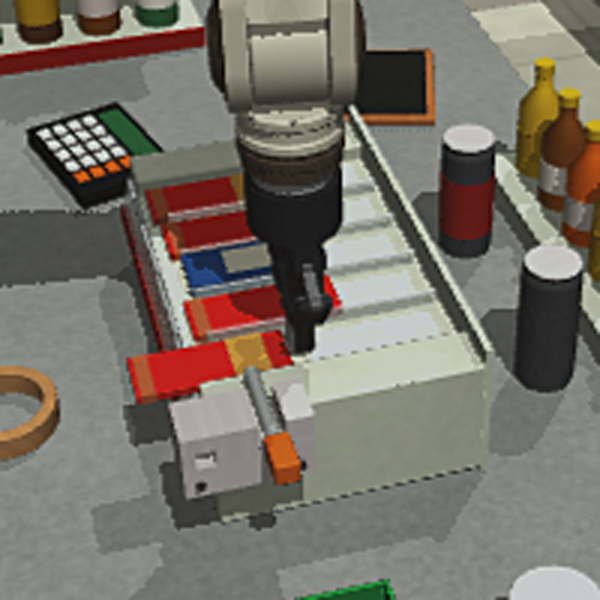

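View pics/t10.png

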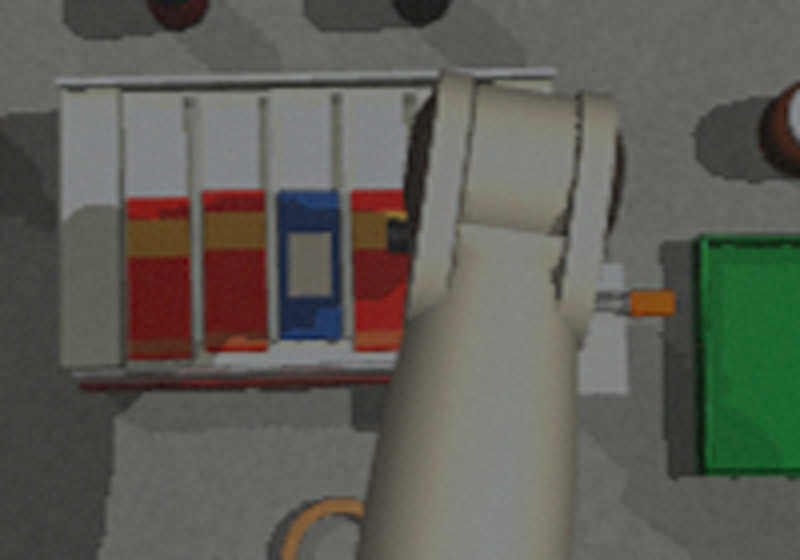

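The first bar now hangs over the front edge, with its front corners at (128,357) and (138,403) in the side crop.

```bash
cat >> h.py <<'E'
def cs(u,v,z,o=(140,110),f=3,n="side"):
    W=ray(n,(o[0]+(u+.5)/f-.5,o[1]+(v+.5)/f-.5),z/1000); print("S",toS(W,PO).round(1),"W",W.round(4))
E
python3 - <<'E'
from h import *
cs(128,357,108); cs(137,403,104)
go(S=(-8,-120,170));go(S=(-125,-120,170))
E
```

```text
S [-147.3  -94.7  108. ] W [ 0.4248 -0.0671  0.108 ]
S [-149.  -147.9  104. ] W [ 0.4234 -0.1203  0.104 ]
go (-8, -120, 170) [ 0.5642 -0.0914  0.17  ] -> t [ 0.02 -0.03 -6.65] yaw None
go (-125, -120, 170) [ 0.4472 -0.0922  0.17  ] -> t [ 1.000e-02 -1.173e+01 -6.690e+00] yaw None
```

drive_tool(plan=[0,0.5,0,0,255,0,0.5,-3,0,100,0,0.5,-6,0,40,0,-4,-6.6,0,20,0,-8,-6.6,0,20,0.1,-11.6,-6.6,0,20,0.1,-11.6,-6.6,0,20,0.1,-11.6,-3,0,20,0.1,-11.6,0,0,20,0.1,-11.6,0,0,20])

```text
t: 15.5
tool_pos: [0.4473, -0.091, 0.0997]
eef_rot: [-0.001, 0.705, 0.709, -0.001]
contact_force: [0.2, 0.2, -0.4]
finger_gap: 0.0787
```

```bash
python3 - <<'E'
from h import *
st();pic("side","s11.png",(140,110,340,310),3);go(S=(-124,-121,90),jaw=90.4)
E
```

```text
t 15.5 S [-124.9 -118.7   99.7] W [ 0.4473 -0.091   0.0997] jawdeg 90.4 tilt 0.14 F [ 0.2  0.2 -0.4] gap 78.7 q6 [-0.2  -0.14 -0.3   1.41 -0.   -0.21]
go (-124, -121, 90) [ 0.4482 -0.0932  0.09  ] -> t [-0.21 -0.    1.21] yaw -0.0
```

View pics/s11.png

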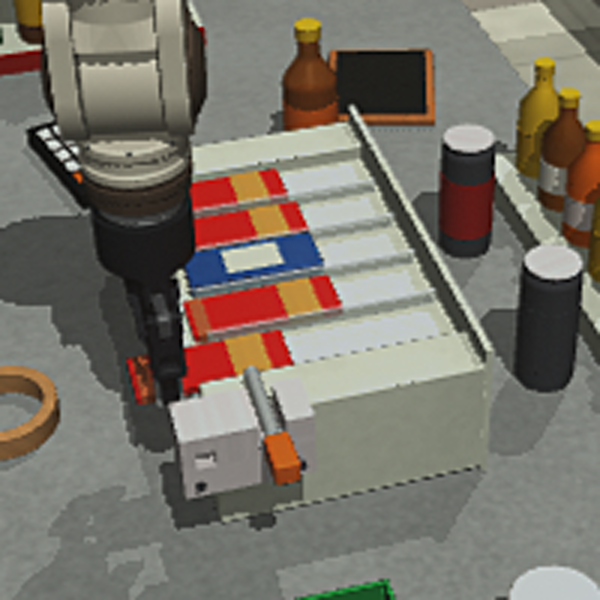

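drive_tool(plan=[-0.2,0,0,0,20,-0.2,0,0.6,0,20,-0.2,0,1.1,0,20,-0.2,0,1.2,0,255,-0.2,0,1.2,0,255,-0.2,0,1.2,0,255,-0.2,0,1.2,0,255,-0.2,0,1.2,0,255,-0.2,0,1.2,0,255], squeeze=50)

```text
t: 16.45
tool_pos: [0.4483, -0.0932, 0.0903]
eef_rot: [0.0, 0.705, 0.709, -0.0]
contact_force: [-0.9, 0.3, 3.8]
finger_gap: 0.0489
```

```bash
python3 - <<'E'
from h import *
st();pic("side","s12.png",(140,110,340,310),3)
E
```

```text
t 16.45 S [-123.9 -120.9   90.3] W [ 0.4483 -0.0932  0.0903] jawdeg 90.4 tilt 0.03 F [-0.9  0.3  3.8] gap 48.9 q6 [-0.2  -0.14 -0.32  1.39 -0.   -0.21]
```

View pics/s12.png

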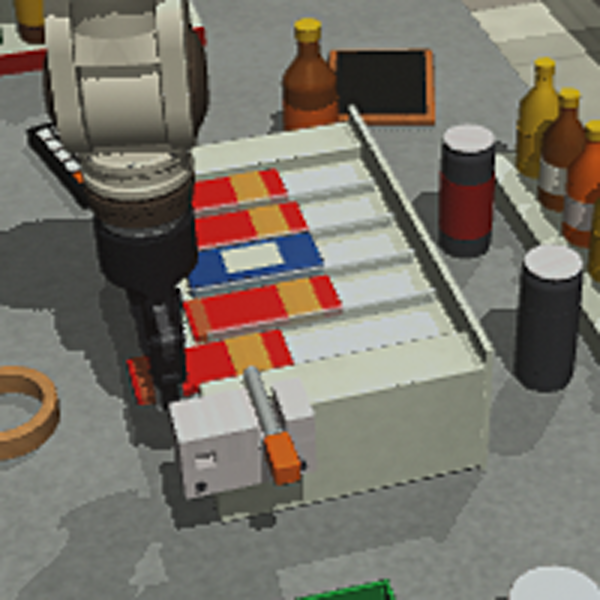

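drive_tool(plan=[0,0,-1,0,255,0,0,-2,0,255,0,0,-4,0,255,0,0,-6,0,255,0,0,-8,0,255,0,0,-10,0,255,0,0,-11,0,255,0,0,-11,0,255])

```text
t: 17.3
tool_pos: [0.4489, -0.0933, 0.2019]
eef_rot: [0.001, 0.705, 0.709, 0.001]
contact_force: [0.5, -0.3, -0.5]
finger_gap: 0.0486
```

```bash
python3 - <<'E'
from h import *
st();pic("side","s13.png",(110,90,340,320),2.6);pic("top","t13.png",(200,170,440,320),3.3)
for c in((.4347,-.357,.2),(.4347,-.357,.03)): go(W=c,jaw=88.5)
E
```

```text
t 17.3 S [-123.3 -121.1  201.9] W [ 0.4489 -0.0933  0.2019] jawdeg 90.4 tilt 0.17 F [ 0.5 -0.3 -0.5] gap 48.6 q6 [-0.2  -0.14 -0.11  1.61 -0.   -0.21]
go None [ 0.4347 -0.357   0.2   ] -> t [-2.638e+01 -1.530e+00 -1.000e-02] yaw 1.9
go None [ 0.4347 -0.357   0.03  ] -> t [-26.37  -1.53  16.99] yaw 1.9
```

View pics/s13.png

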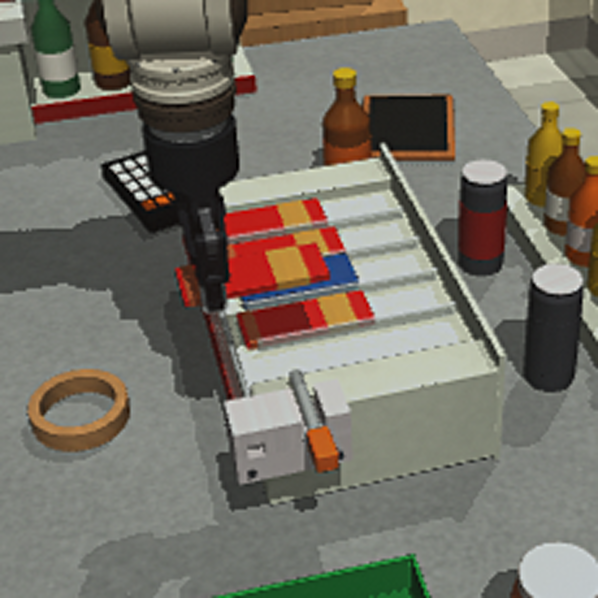

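View pics/t13.png

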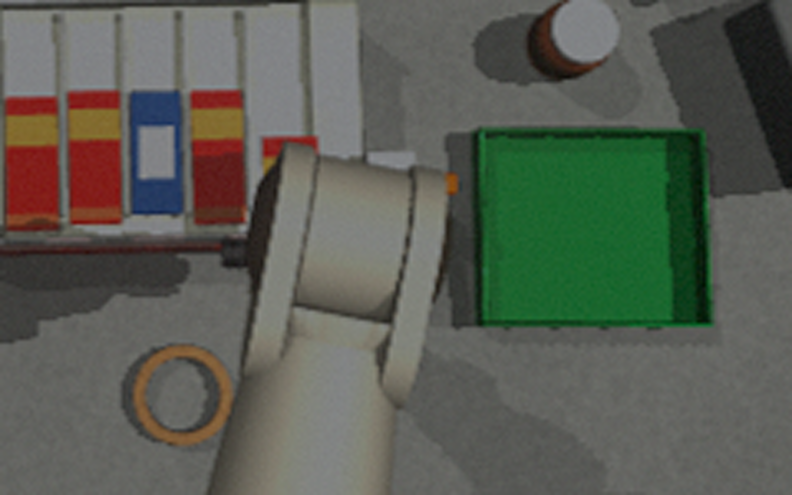

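The bar is held level (gap 48.6 mm) and the tray hasn't moved. Carrying it over.

drive_tool(plan=[-3,0,0,0,255,-7,-0.5,0,0,255,-11,-1,0,1,255,-15,-1.5,0,2,255,-19,-1.5,0,2,255,-23,-1.5,0,2,255,-26,-1.5,0,2,255,-26.4,-1.5,3,2,255,-26.4,-1.5,7,2,255,-26.4,-1.5,11,2,255,-26.4,-1.5,12,2,255,-26.4,-1.5,12,2,255])

```text
t: 18.6
tool_pos: [0.4339, -0.3563, 0.078]
eef_rot: [-0.002, 0.717, 0.697, -0.0]
contact_force: [0.6, -0.0, -0.2]
finger_gap: 0.0488
```

```bash
python3 - <<'E'
from h import *
st();pic("side","s14.png",(110,190,340,384),2.6);pic("top","t14.png",(240,170,440,320),3.9)
for c in((.4347,-.357,.02),(.4347,-.357,.005)): go(W=c,jaw=88.3)
E
```

```text
t 18.6 S [-140.3 -384.    78. ] W [ 0.4339 -0.3563  0.078 ] jawdeg 88.4 tilt 0.23 F [ 0.6 -0.  -0.2] gap 48.8 q6 [-0.69  0.11 -0.09  1.37 -0.   -0.66]
go None [ 0.4347 -0.357   0.02  ] -> t [ 0.06 -0.09  6.15] yaw 0.1
go None [ 0.4347 -0.357   0.005 ] -> t [ 0.06 -0.09  7.65] yaw 0.1
```

View pics/s14.png

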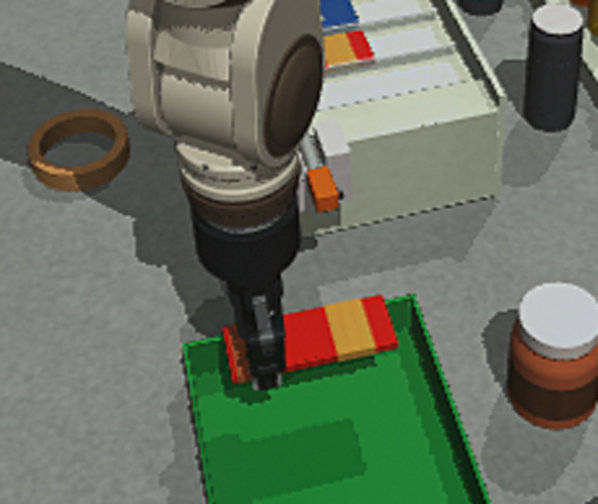

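View pics/t14.png

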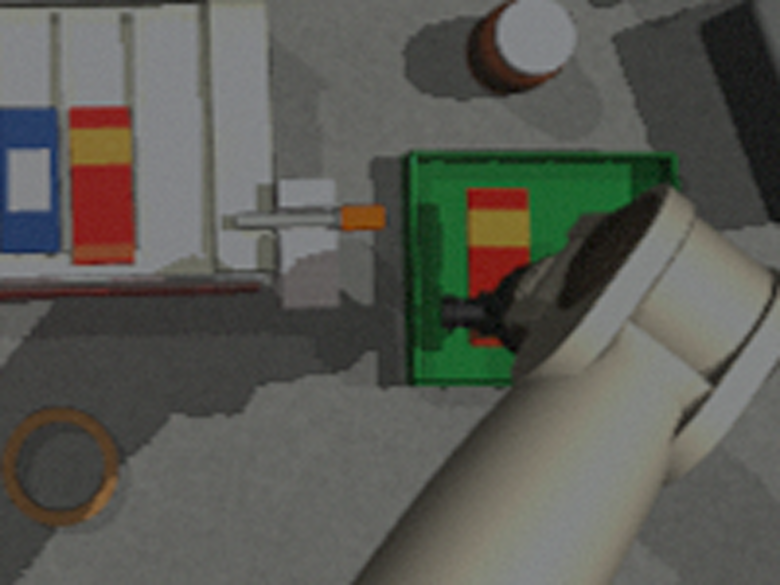

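The bar is inside the tray walls (top crop, bar at (498,265)). Now lower.

drive_tool(plan=[0,0,2,0,255,0,0,4,0,255,0,0,5.5,0,255,0,0,6.5,0,255,0,0,7,0,255,0,0,7.2,0,255,0,0,7.4,0,255,0,0,7.4,0,255])

```text
t: 19.5
tool_pos: [0.4358, -0.3578, 0.0079]
eef_rot: [0.001, 0.717, 0.697, 0.0]
contact_force: [-0.3, 1.0, -0.4]
finger_gap: 0.049
```

drive_tool(plan=[0,0,0.2,0,255,0,0,0.4,0,255,0,0,0.5,0,255,0,0,0.5,0,255])

```text
t: 19.9
tool_pos: [0.4357, -0.3578, 0.0027]
eef_rot: [0.001, 0.717, 0.697, -0.0]
contact_force: [-0.6, 1.0, -0.7]
finger_gap: 0.0487
```

drive_tool(plan=[0,0,0.1,0,255,0,0,0.2,0,255,0,0,0.2,0,255])

```text
t: 20.2
tool_pos: [0.4358, -0.3578, 0.0014]
eef_rot: [0.001, 0.717, 0.697, 0.0]
contact_force: [-2.1, 2.0, 4.9]
finger_gap: 0.0486
```

Light contact with the floor. Open to about 62 mm and rise.

drive_tool(plan=[0,0,0,0,90,0,0,0,0,70,0,0,0,0,70,0,0,0,0,70,0,0,-2,0,70,0,0,-6,0,70,0,0,-10,0,70,0,0,-14,0,70,0,0,-18,0,120,0,0,-19,0,200,0,0,-19,0,255])

```text
t: 21.3
tool_pos: [0.4361, -0.3581, 0.1932]
eef_rot: [0.003, 0.717, 0.697, 0.0]
contact_force: [0.1, 0.1, -0.5]
finger_gap: 0.0185
```

```bash
python3 - <<'E'
from h import *
st();pic("side","s15.png",(110,150,340,384),2.5);pic("top","t15.png",(170,150,440,290),2.9)
go(S=(63,-60,190),jaw=90.4)
E
```

```text
t 21.3 S [-138.1 -385.7  193.2] W [ 0.4361 -0.3581  0.1932] jawdeg 88.4 tilt 0.33 F [ 0.1  0.1 -0.5] gap 18.5 q6 [-0.69  0.1   0.12  1.58 -0.   -0.66]
go (63, -60, 190) [ 0.6347 -0.0308  0.19  ] -> t [ 3.319e+01  1.903e+01 -1.000e-02] yaw -2.0
```

View pics/s15.png

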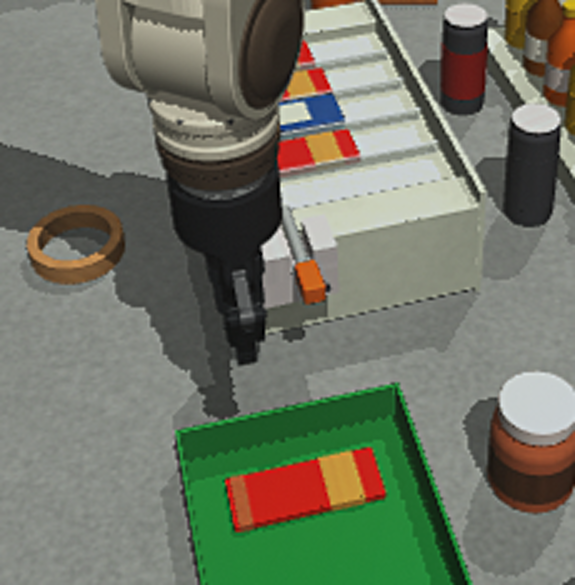

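View pics/t15.png

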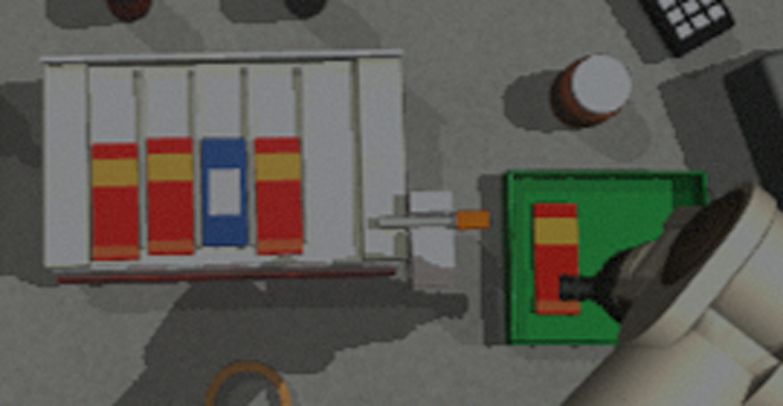

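Bar 1 lies flat in the tray. Next, the bar in lane y = -60.

drive_tool(plan=[3.5,2,0,0,255,7,4,0,0,255,11,6.5,0,0,255,15,9,0,-1,255,19,11,0,-2,255,23,13,0,-2,255,27,15.5,0,-2,255,31,18,0,-2,255,33.2,19,0,-2,255,33.2,19,3,-2,255,33.2,19,5,-2,255,33.2,19,5,-2,255])

```text
t: 22.6
tool_pos: [0.6323, -0.0303, 0.1344]
eef_rot: [-0.003, 0.704, 0.71, -0.003]
contact_force: [0.8, -0.1, -0.8]
finger_gap: -0.0
```

```bash
python3 - <<'E'
from h import *
st();pic("side","s16.png",(140,110,340,310),3);go(S=(63,-60,102.5),jaw=90.4)
E
```

```text
t 22.6 S [ 60.5 -59.5 134.4] W [ 0.6323 -0.0303  0.1344] jawdeg 90.4 tilt 0.44 F [ 0.8 -0.1 -0.8] gap -0.0 q6 [-0.05  0.28  0.21  1.51 -0.   -0.06]
go (63, -60, 102.5) [ 0.6347 -0.0308  0.1025] -> t [-0.02  0.19  3.44] yaw 0.0
```

View pics/s16.png

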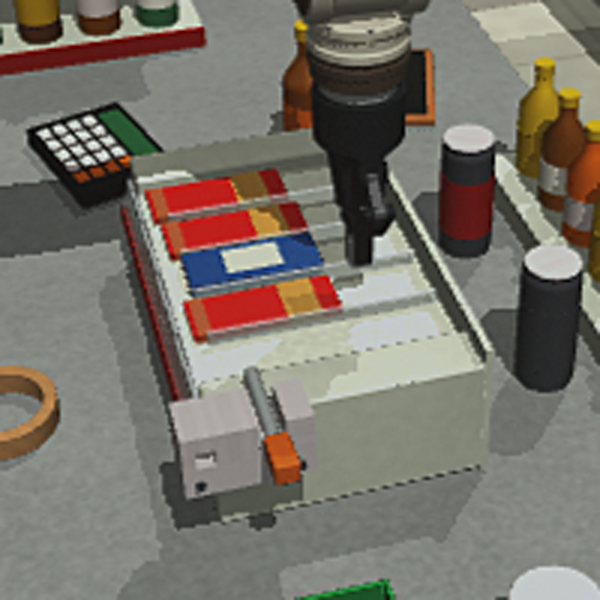

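drive_tool(plan=[0,0.2,1.5,0,255,0,0.2,2.8,0,255,0,0.2,3.2,0,255,0,-0.8,3.2,0,255,0,-1.6,3.2,0,255,0,-2.4,3.2,0,255,0,-3.2,3.2,0,255,0,-4.1,3.2,0,255,0,-5,3.2,0,255,0,-5.9,3.2,0,255,0,-6.8,3.2,0,255,0,-6.8,3.2,0,255])

```text
t: 23.85
tool_pos: [0.5637, -0.0311, 0.1054]
eef_rot: [-0.002, 0.705, 0.71, -0.002]
contact_force: [0.1, -0.6, 0.0]
finger_gap: -0.0001
```

```bash
python3 - <<'E'
from h import *
st();pic("side","s17.png",(140,110,340,310),3)
E
```

```text
t 23.85 S [ -8.1 -59.8 105.4] W [ 0.5637 -0.0311  0.1054] jawdeg 90.4 tilt 0.3 F [ 0.1 -0.6  0. ] gap -0.1 q6 [-0.05  0.12 -0.04  1.42 -0.   -0.06]
```

View pics/s17.png

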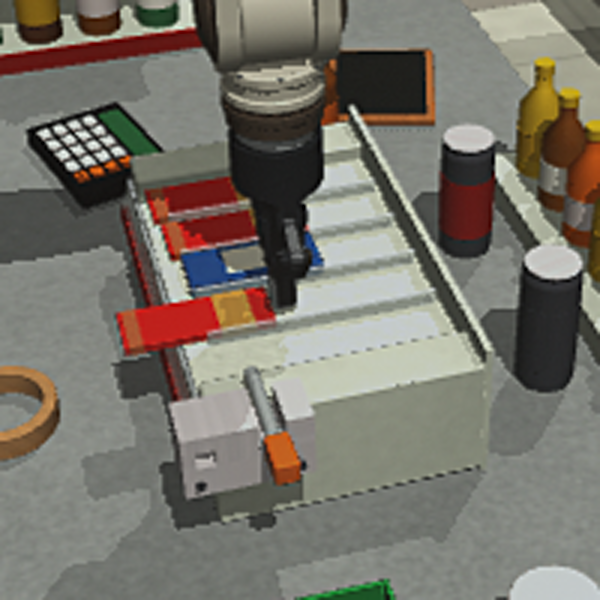

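The bar is out, with its front corners at (117,315) and (126,354).

```bash
python3 - <<'E'
from h import *
cs(117,315,108); cs(126,354,104)
go(S=(-124,-60.5,100))
E
```

```text
S [-147.5  -37.   108. ] W [ 0.4241 -0.0095  0.108 ]
S [-147.9  -85.6  104. ] W [ 0.4241 -0.058   0.104 ]
go (-124, -60.5, 100) [ 0.4478 -0.0327  0.1   ] -> t [ -0.08 -11.64   0.58] yaw None
```

drive_tool(plan=[0,0.5,0,0,255,0,0.5,-3,0,100,0,0.5,-6,0,40,-0.1,-4,-6.6,0,20,-0.1,-8,-6.6,0,20,-0.1,-11.6,-6.6,0,20,-0.1,-11.6,-6.6,0,20,-0.1,-11.6,-3,0,20,-0.1,-11.6,0,0,20,-0.1,-11.6,0.5,0,20,-0.1,-11.6,0.5,0,20])

```text
t: 25.0
tool_pos: [0.4481, -0.0329, 0.1003]
eef_rot: [-0.002, 0.705, 0.71, -0.003]
contact_force: [-0.9, -0.6, 0.9]
finger_gap: 0.0787
```

```bash
python3 - <<'E'
from h import *
st();pic("side","s18.png",(140,110,340,310),3);go(S=(-124,-61,89),jaw=90.4)
E
```

```text
t 25.0 S [-123.6  -60.7  100.3] W [ 0.4481 -0.0329  0.1003] jawdeg 90.4 tilt 0.4 F [-0.9 -0.6  0.9] gap 78.7 q6 [-0.07 -0.16 -0.31  1.42 -0.   -0.08]
go (-124, -61, 89) [ 0.4478 -0.0332  0.089 ] -> t [-0.02 -0.09  1.25] yaw 0.0
```

View pics/s18.png

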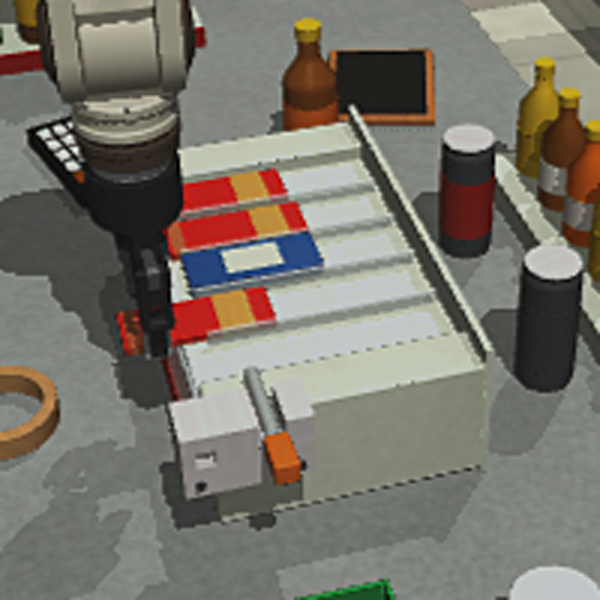

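drive_tool(plan=[0,0,0.6,0,20,0,0,1.1,0,20,0,0,1.2,0,255,0,0,1.2,0,255,0,0,1.2,0,255,0,0,1.2,0,255,0,0,1.2,0,255,0,0,1.2,0,255,0,0,0,0,255,0,0,-4,0,255,0,0,-8,0,255,0,0,-10,0,255], squeeze=50)

```text
t: 26.25
tool_pos: [0.4499, -0.033, 0.2054]
eef_rot: [-0.0, 0.705, 0.71, -0.001]
contact_force: [1.0, -0.2, -0.7]
finger_gap: 0.0482
```

```bash
python3 - <<'E'
from h import *
st();pic("side","s19.png",(110,90,340,320),2.6);pic("top","t19.png",(200,170,440,320),3.3)
for c in((.434,-.465,.2),): go(W=c,jaw=88.3)
E
```

```text
t 26.25 S [-121.9  -60.7  205.4] W [ 0.4499 -0.033   0.2054] jawdeg 90.4 tilt 0.09 F [ 1.  -0.2 -0.7] gap 48.2 q6 [-0.07 -0.16 -0.11  1.62 -0.   -0.08]
go None [ 0.434 -0.465  0.2  ] -> t [-43.19  -1.96   0.55] yaw 2.1
```

View pics/s19.png

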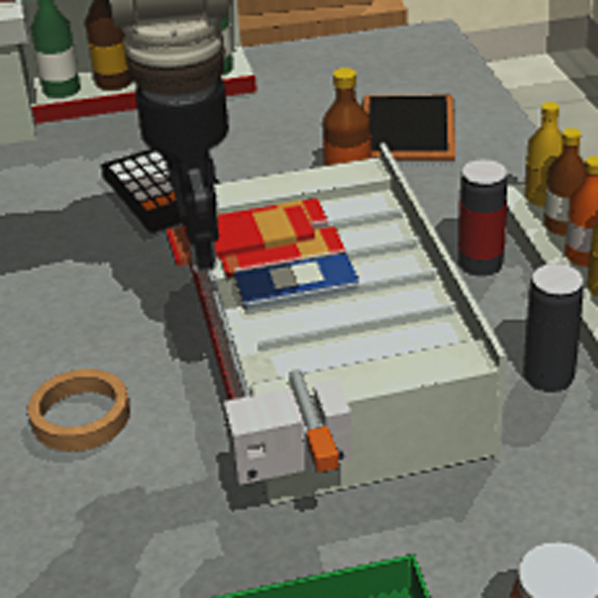

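View pics/t19.png

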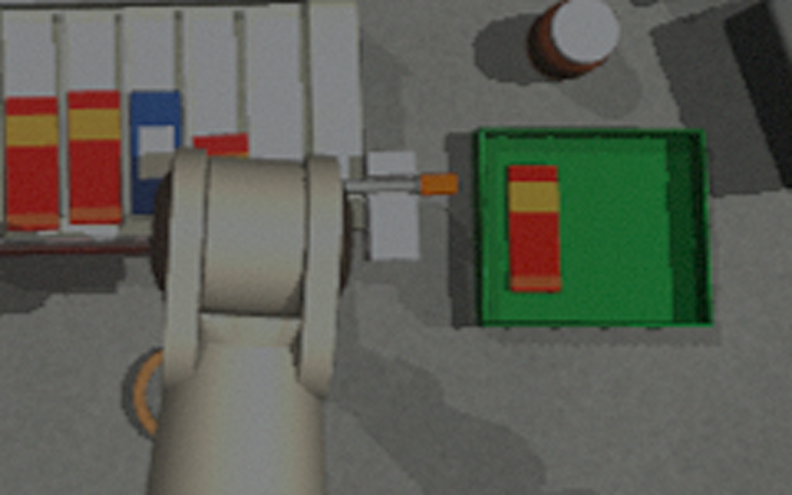

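Bar 2 is held (gap 48.2 mm) and the tray hasn't moved. Carry it to the far side of the tray.

drive_tool(plan=[-3,0,0,0,255,-7,-0.5,0,0,255,-11.5,-1,0,0,255,-16,-1.5,0,1,255,-20.5,-2,0,2,255,-25,-2,0,2,255,-29.5,-2,0,2,255,-34,-2,0,2,255,-38.5,-2,0,2,255,-42,-2,0,2,255,-43.2,-2,0.5,2,255,-43.2,-2,0.5,2,255])

```text
t: 27.55
tool_pos: [0.4328, -0.4658, 0.1979]
eef_rot: [-0.001, 0.717, 0.697, -0.0]
contact_force: [0.0, 0.2, -0.4]
finger_gap: 0.0488
```

```bash
python3 - <<'E'
from h import *
st();pic("side","s20.png",(110,190,340,384),2.6)
for c in((.4345,-.465,.008),): go(W=c,jaw=88.3)
E
```

```text
t 27.55 S [-142.2 -493.5  197.9] W [ 0.4328 -0.4658  0.1979] jawdeg 88.3 tilt 0.17 F [ 0.   0.2 -0.4] gap 48.8 q6 [-0.82  0.29  0.35  1.63 -0.   -0.79]
go None [ 0.4345 -0.465   0.008 ] -> t [-0.06  0.17 19.09] yaw 0.1
```

View pics/s20.png

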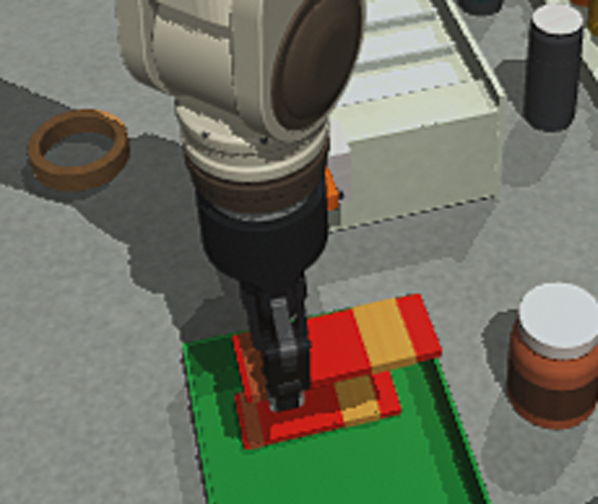

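drive_tool(plan=[0,0.1,4,0,255,0,0.1,8,0,255,0,0.1,12,0,255,0,0.1,15,0,255,0,0.1,17.5,0,255,0,0.1,18.5,0,255,0,0.1,18.9,0,255,0,0.1,19,0,255])

```text
t: 28.4
tool_pos: [0.4343, -0.4641, 0.01]
eef_rot: [-0.001, 0.717, 0.697, -0.0]
contact_force: [-0.1, 0.5, -0.2]
finger_gap: 0.0489
```

```bash
python3 - <<'E'
from h import *
st();pic("side","s21.png",(110,190,340,384),2.6)
E
```

```text
t 28.4 S [-140.7 -491.8   10. ] W [ 0.4343 -0.4641  0.01  ] jawdeg 88.4 tilt 0.06 F [-0.1  0.5 -0.2] gap 48.9 q6 [-0.82  0.31  0.01  1.27 -0.   -0.79]
```

View pics/s21.png

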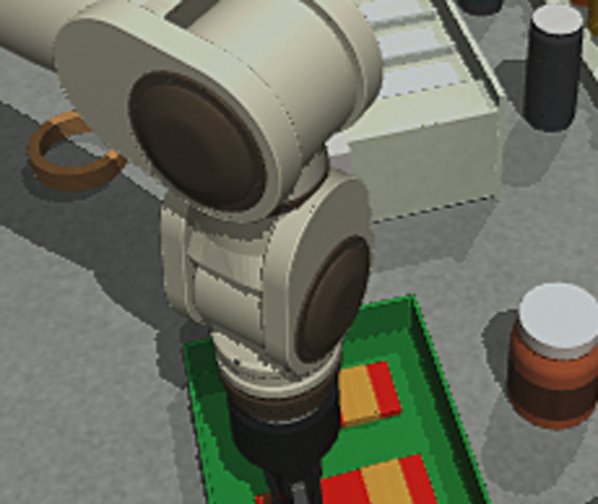

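Both bars are in the tray footprint. Lower the last 7 mm, release and rise.

drive_tool(plan=[0,0,0.4,0,255,0,0,0.7,0,255,0,0,0.7,0,90,0,0,0.7,0,70,0,0,0.7,0,70,0,0,0.7,0,70,0,0,-1,0,70,0,0,-5,0,70,0,0,-9,0,70,0,0,-13,0,70,0,0,-17,0,120,0,0,-18,0,255])

```text
t: 29.65
tool_pos: [0.4354, -0.4655, 0.1958]
eef_rot: [0.003, 0.717, 0.697, -0.0]
contact_force: [-0.1, 0.9, 0.8]
finger_gap: 0.0335
```

```bash
python3 - <<'E'
from h import *
st();pic("side","s22.png",(110,150,340,384),2.5);pic("top","t22.png",(170,150,440,290),2.9)
go(S=(63,60,190),jaw=90.4)
E
```

```text
t 29.65 S [-139.6 -493.2  195.8] W [ 0.4354 -0.4655  0.1958] jawdeg 88.4 tilt 0.38 F [-0.1  0.9  0.8] gap 33.5 q6 [-0.82  0.29  0.34  1.61 -0.   -0.79]
go (63, 60, 190) [0.6338 0.0892 0.19  ] -> t [55.97 18.31  0.14] yaw -2.0
```

View pics/s22.png

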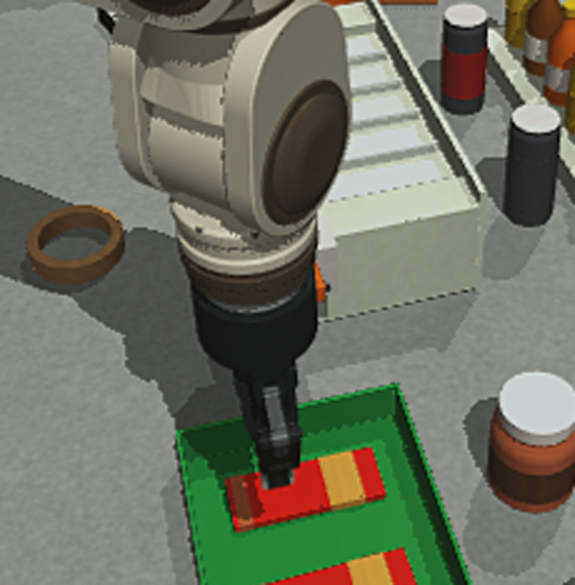

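View pics/t22.png

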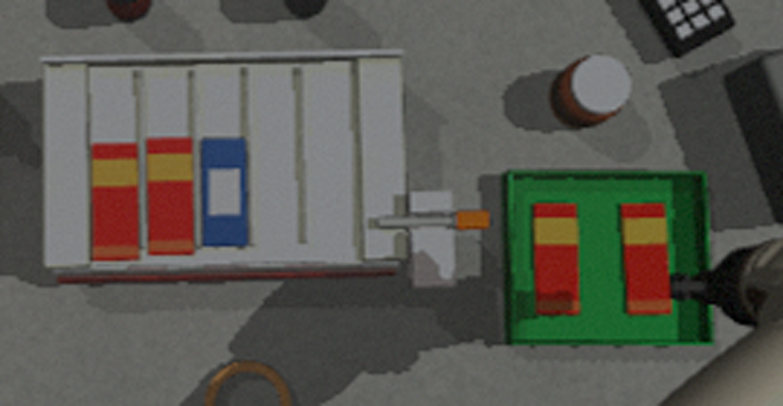

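Two bars lie flat in the tray and the display is undisturbed. Next, lane y = +60.

drive_tool(plan=[4,1.5,0,0,255,8,3,0,0,255,12.5,4.5,0,0,255,17,6,0,-1,255,21.5,7.5,0,-2,255,26,9,0,-2,255,30.5,10.5,0,-2,255,35,12,0,-2,255,39.5,13.5,0,-2,255,44,15,0,-2,255,48.5,16.5,0,-2,255,52,18,0,-2,255])

```text
t: 30.95
tool_pos: [0.6294, 0.0522, 0.1891]
eef_rot: [0.001, 0.704, 0.71, -0.001]
contact_force: [0.5, -1.4, -0.0]
finger_gap: -0.0001
```

```bash
python3 - <<'E'
from h import *
st();go(S=(63,60.5,140),jaw=90.4);go(S=(63,60.5,103),jaw=90.4)
E
```

```text
t 30.95 S [ 58.2  23.1 189.1] W [0.6294 0.0522 0.1891] jawdeg 90.5 tilt 0.15 F [ 0.5 -1.4 -0. ] gap -0.1 q6 [ 0.08  0.28  0.31  1.61 -0.    0.08]
go (63, 60.5, 140) [0.6338 0.0897 0.14  ] -> t [3.76 0.48 4.9 ] yaw 0.1
go (63, 60.5, 103) [0.6338 0.0897 0.103 ] -> t [3.77 0.48 8.6 ] yaw 0.1
```

drive_tool(plan=[2,0.5,0,0,255,3.8,0.5,1,0,255,3.8,0.5,4,0,255,3.8,0.5,5,0,255,3.8,0.5,5,0,255])

```text
t: 31.45
tool_pos: [0.6324, 0.0894, 0.1361]
eef_rot: [-0.001, 0.704, 0.71, -0.003]
contact_force: [-0.3, 0.2, 0.9]
finger_gap: 0.0002
```

```bash
python3 - <<'E'
from h import *
st();pic("side","s23.png",(140,110,340,310),3);go(S=(63,60.5,102.5),jaw=90.4)
E
```

```text
t 31.45 S [ 61.5  60.3 136.1] W [0.6324 0.0894 0.1361] jawdeg 90.4 tilt 0.38 F [-0.3  0.2  0.9] gap 0.2 q6 [ 0.14  0.29  0.23  1.51 -0.    0.13]
go (63, 60.5, 102.5) [0.6338 0.0897 0.1025] -> t [0.04 0.08 3.55] yaw 0.0
```

View pics/s23.png

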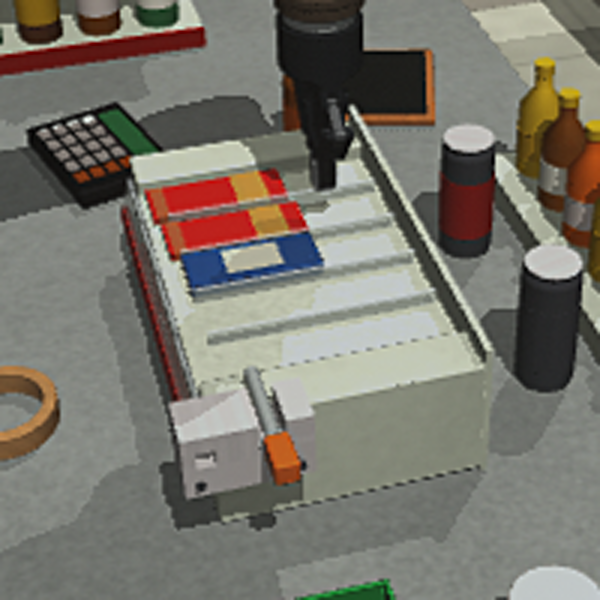

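drive_tool(plan=[0,0,1.5,0,255,0,0,2.8,0,255,0,0,3.5,0,255,0,-0.8,3.5,0,255,0,-1.6,3.5,0,255,0,-2.4,3.5,0,255,0,-3.2,3.5,0,255,0,-4.1,3.5,0,255,0,-5,3.5,0,255,0,-5.9,3.5,0,255,0,-6.9,3.5,0,255,0,-6.9,3.5,0,255])

```text
t: 32.7
tool_pos: [0.5628, 0.0888, 0.1034]
eef_rot: [-0.0, 0.705, 0.71, -0.002]
contact_force: [0.3, 0.1, 0.4]
finger_gap: 0.0001
```

```bash
python3 - <<'E'
from h import *
st();pic("side","s24.png",(140,110,340,310),3)
for c in((150.5,176),):print(toS(ray("top",c,.17),PO))
E
```

```text
t 32.7 S [ -8.   60.2 103.4] W [0.5628 0.0888 0.1034] jawdeg 90.4 tilt 0.26 F [0.3 0.1 0.4] gap 0.1 q6 [ 0.16  0.13 -0.03  1.42 -0.    0.15]
[104.24317512 296.78118383 170.        ]
```

View pics/s24.png

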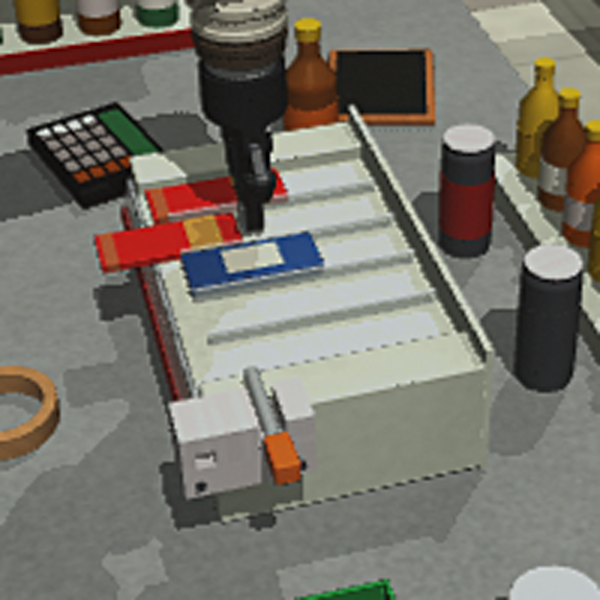

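The third bar is out, with its front corners at (95,236) and (105,270).

```bash
python3 - <<'E'
from h import *
cs(95,236,108); cs(105,270,104)
go(S=(-124,60,99))
E
```

```text
S [-149.    84.4  108. ] W [0.4216 0.1119 0.108 ]
S [-147.5   35.2  104. ] W [0.4235 0.0628 0.104 ]
go (-124, 60, 99) [0.4469 0.0878 0.099 ] -> t [ -0.02 -11.67   0.48] yaw None
```

drive_tool(plan=[0,0.5,0,0,255,0,0.5,-3,0,100,0,0.5,-6,0,40,0,-4,-6.6,0,20,0,-8,-6.6,0,20,0,-11.6,-6.6,0,20,0,-11.6,-6.6,0,20,0,-11.6,-3,0,20,0,-11.6,0,0,20,0,-11.6,0.4,0,20,0,-11.6,0.4,0,20])

```text
t: 33.85
tool_pos: [0.4476, 0.0879, 0.0997]
eef_rot: [-0.0, 0.705, 0.71, -0.003]
contact_force: [0.8, -0.0, 0.2]
finger_gap: 0.0784
```

```bash
python3 - <<'E'
from h import *
st();pic("side","s25.png",(140,110,340,310),3);go(S=(-124,60,89),jaw=90.4)
E
```

```text
t 33.85 S [-123.2   60.1   99.7] W [0.4476 0.0879 0.0997] jawdeg 90.4 tilt 0.31 F [ 0.8 -0.   0.2] gap 78.4 q6 [ 0.2  -0.14 -0.3   1.42 -0.    0.19]
go (-124, 60, 89) [0.4469 0.0878 0.089 ] -> t [-0.02 -0.13  1.17] yaw 0.0
```

View pics/s25.png

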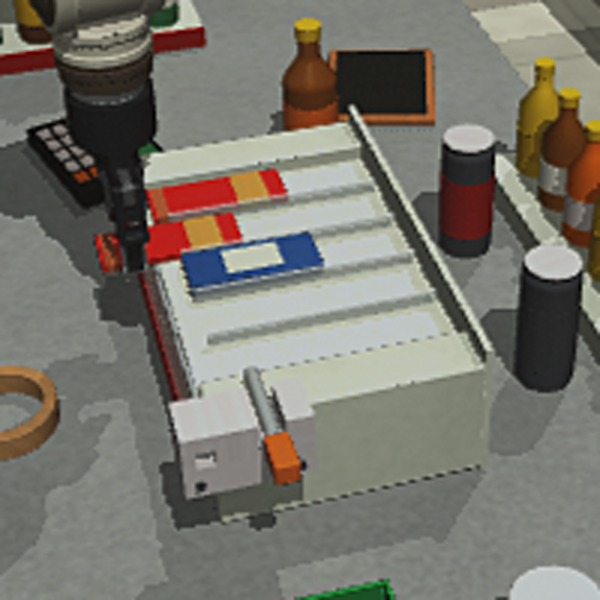

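drive_tool(plan=[0,-0.1,0.6,0,20,0,-0.1,1.1,0,20,0,-0.1,1.1,0,255,0,-0.1,1.1,0,255,0,-0.1,1.1,0,255,0,-0.1,1.1,0,255,0,-0.1,1.1,0,255,0,-0.1,1.1,0,255,0,0,0,0,255,0,0,-4,0,255,0,0,-8,0,255,0,0,-10,0,255], squeeze=50)

```text
t: 35.1
tool_pos: [0.4492, 0.0884, 0.2044]
eef_rot: [0.001, 0.705, 0.71, -0.001]
contact_force: [1.5, 0.4, -0.6]
finger_gap: 0.0487
```

```bash
python3 - <<'E'
from h import *
st();pic("side","s26.png",(110,90,340,320),2.6);pic("top","t26.png",(200,170,440,320),3.3)
for c in((.434,-.357,.2),): go(W=c,jaw=88.3)
E
```

```text
t 35.1 S [-121.7   60.6  204.4] W [0.4492 0.0884 0.2044] jawdeg 90.4 tilt 0.14 F [ 1.5  0.4 -0.6] gap 48.7 q6 [ 0.2  -0.14 -0.1   1.61 -0.    0.19]
go None [ 0.434 -0.357  0.2  ] -> t [-44.54  -1.89   0.5 ] yaw 2.1
```

View pics/s26.png

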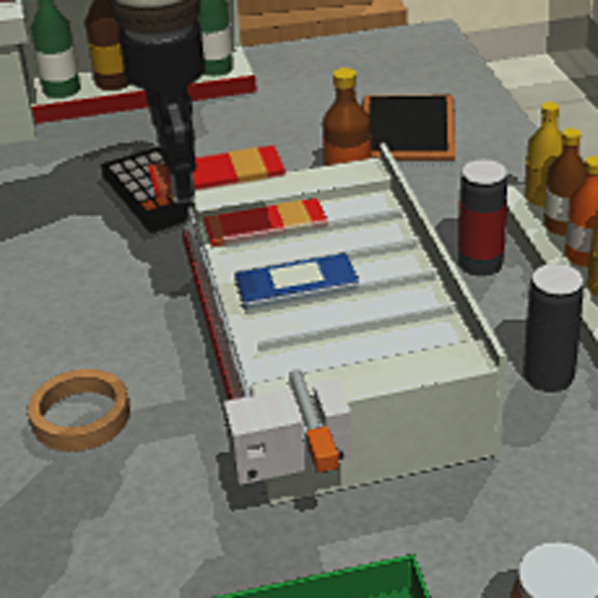

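View pics/t26.png

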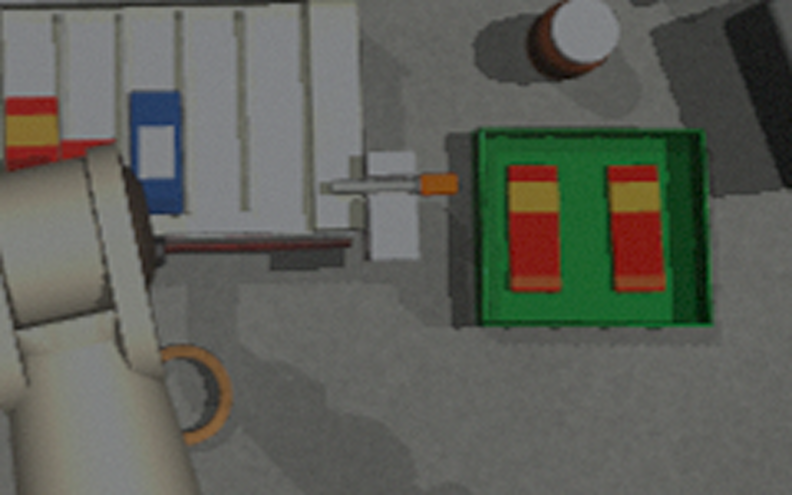

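Bar 3 is held (gap 48.7 mm). Carry it over bar 1.

drive_tool(plan=[-3,0,0,0,255,-7,-0.5,0,0,255,-11.5,-1,0,0,255,-16,-1.5,0,1,255,-20.5,-1.7,0,2,255,-25,-1.7,0,2,255,-29.5,-1.7,0,2,255,-34,-1.7,0,2,255,-38.5,-1.7,0,2,255,-42.5,-1.7,0,2,255,-44.6,-1.7,0.5,2,255,-44.6,-1.7,0.5,2,255])

```text
t: 36.4
tool_pos: [0.435, -0.3597, 0.1973]
eef_rot: [-0.0, 0.718, 0.696, -0.0]
contact_force: [-0.2, 1.0, -2.4]
finger_gap: 0.0488
```

```bash
python3 - <<'E'
from h import *
st();pic("side","s27.png",(110,190,340,384),2.6)
for c in((.4357,-.3577,.012),): go(W=c,jaw=88.3)
E
```

```text
t 36.4 S [-139.2 -387.4  197.3] W [ 0.435  -0.3597  0.1973] jawdeg 88.2 tilt 0.04 F [-0.2  1.  -2.4] gap 48.8 q6 [-0.69  0.11  0.14  1.6  -0.   -0.66]
go None [ 0.4357 -0.3577  0.012 ] -> t [ 0.05  0.06 18.6 ] yaw -0.0
```

View pics/s27.png

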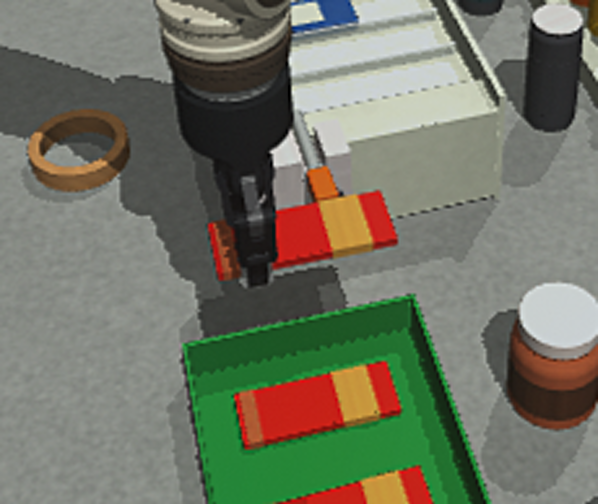

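drive_tool(plan=[0,0,4,0,255,0,0,8,0,255,0,0,12,0,255,0,0,15,0,255,0,0,17,0,255,0,0,18,0,255,0,0,18.5,0,255,0,0,18.5,0,255])

```text
t: 37.25
tool_pos: [0.4353, -0.3578, 0.0132]
eef_rot: [-0.0, 0.717, 0.697, -0.0]
contact_force: [-0.1, -0.4, -1.2]
finger_gap: 0.0487
```

```bash
python3 - <<'E'
from h import *
st();pic("side","s28.png",(110,190,340,384),2.6)
for c in((.4357,-.3577,.0108),): go(W=c,jaw=88.3)
E
```

```text
t 37.25 S [-138.9 -385.5   13.2] W [ 0.4353 -0.3578  0.0132] jawdeg 88.3 tilt 0.02 F [-0.1 -0.4 -1.2] gap 48.7 q6 [-0.69  0.15 -0.18  1.24 -0.   -0.66]
go None [ 0.4357 -0.3577  0.0108] -> t [0.05 0.01 0.31] yaw 0.0
```

View pics/s28.png

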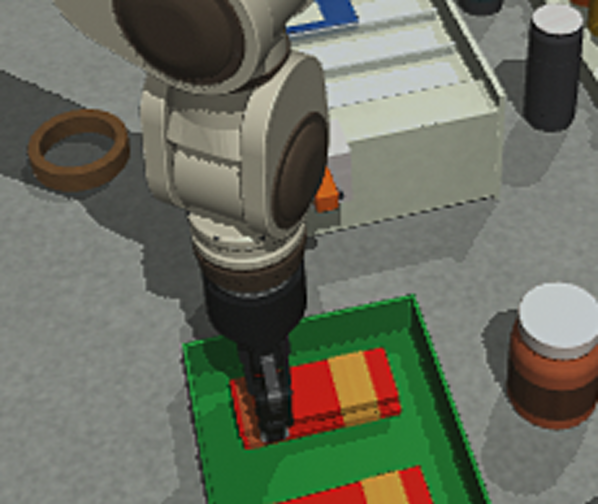

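The bar is aligned over bar 1. Release and rise.

drive_tool(plan=[0,0,0.2,0,255,0,0,0.2,0,90,0,0,0.2,0,70,0,0,0.2,0,70,0,0,0.2,0,70,0,0,-1,0,70,0,0,-5,0,70,0,0,-9,0,70,0,0,-13,0,70,0,0,-17,0,120,0,0,-18,0,255,0,0,-18,0,255])

```text
t: 38.5
tool_pos: [0.4362, -0.3587, 0.1966]
eef_rot: [0.002, 0.717, 0.697, 0.0]
contact_force: [-0.4, 0.3, -0.7]
finger_gap: 0.0188
```

```bash
python3 - <<'E'
from h import *
st();pic("side","s29.png",(110,150,340,384),2.5);pic("top","t29.png",(170,150,440,290),2.9)
go(S=(63,120.5,190),jaw=90.4)
E
```

```text
t 38.5 S [-138.  -386.3  196.6] W [ 0.4362 -0.3587  0.1966] jawdeg 88.3 tilt 0.28 F [-0.4  0.3 -0.7] gap 18.8 q6 [-0.69  0.11  0.13  1.59 -0.   -0.66]
go (63, 120.5, 190) [0.6334 0.1497 0.19  ] -> t [51.32 18.31  0.31] yaw -2.1
```

View pics/s29.png

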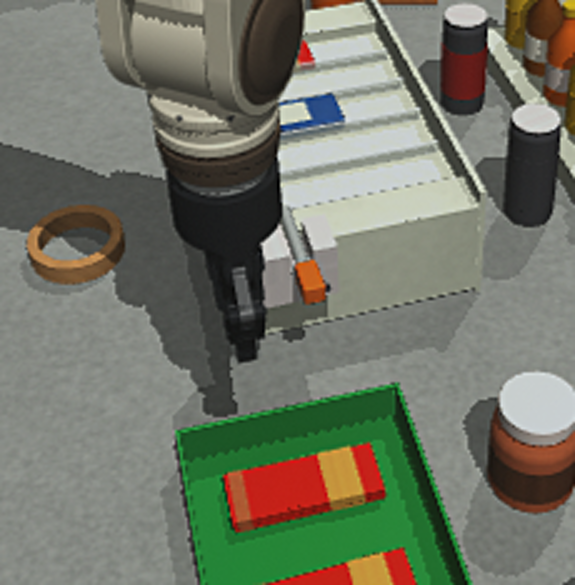

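View pics/t29.png

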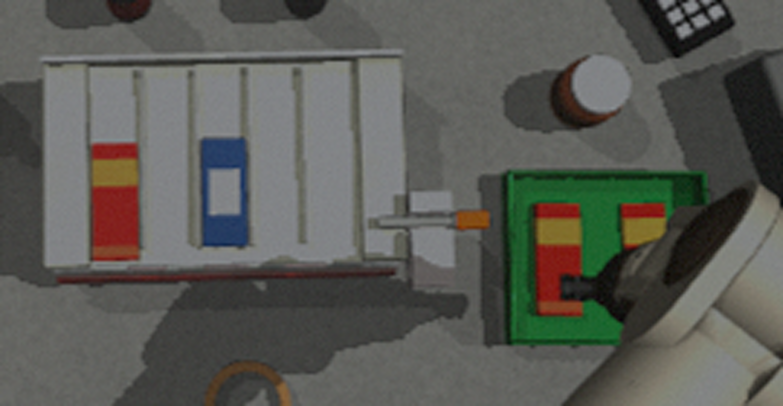

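Bar 3 is stacked neatly on bar 1. Next, the last bar, in lane y = +120.

drive_tool(plan=[4,1.5,0,0,255,8,3,0,0,255,12.5,4.5,0,0,255,17,6,0,-1,255,21.5,8,0,-2,255,26,9.5,0,-2,255,30.5,11,0,-2,255,35,12.5,0,-2,255,39.5,14,0,-2,255,44,15.5,0,-2,255,48,17,0,-2,255,51,18.2,0,-2,255])

```text
t: 39.8
tool_pos: [0.6319, 0.149, 0.1906]
eef_rot: [-0.001, 0.705, 0.71, -0.001]
contact_force: [-0.1, -0.7, -0.7]
finger_gap: 0.0002
```

```bash
python3 - <<'E'
from h import *
st();go(S=(62,120.5,135),jaw=90.4);go(S=(62,120.5,103),jaw=90.4)
E
```

```text
t 39.8 S [ 61.5 119.9 190.6] W [0.6319 0.149  0.1906] jawdeg 90.4 tilt 0.2 F [-0.1 -0.7 -0.7] gap 0.2 q6 [0.23 0.33 0.38 1.62 0.   0.22]
go (62, 120.5, 135) [0.6324 0.1497 0.135 ] -> t [0.07 0.07 5.56] yaw 0.0
go (62, 120.5, 103) [0.6324 0.1497 0.103 ] -> t [0.07 0.08 8.76] yaw 0.0
```

drive_tool(plan=[0,0,2,0,255,0,0,4.5,0,255,0,0,6,0,255,0,0,6,0,255])

```text
t: 40.2
tool_pos: [0.6299, 0.1485, 0.1267]
eef_rot: [-0.003, 0.705, 0.71, -0.004]
contact_force: [-0.6, 0.4, -0.1]
finger_gap: 0.0002
```

```bash
python3 - <<'E'
from h import *
st();pic("side","s30.png",(140,110,340,310),3);go(S=(62,120.5,102.5),jaw=90.4)
E
```

```text
t 40.2 S [ 59.5 119.4 126.7] W [0.6299 0.1485 0.1267] jawdeg 90.4 tilt 0.55 F [-0.6  0.4 -0.1] gap 0.2 q6 [0.23 0.32 0.24 1.5  0.   0.22]
go (62, 120.5, 102.5) [0.6324 0.1497 0.1025] -> t [0.12 0.19 2.64] yaw -0.0
```

View pics/s30.png

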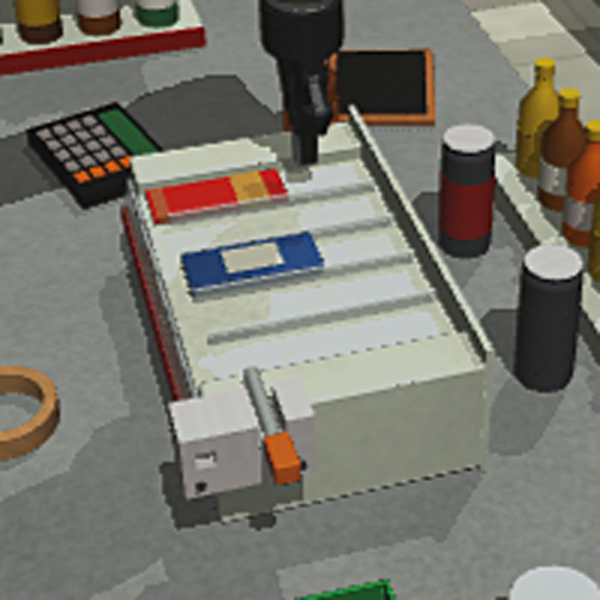

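drive_tool(plan=[0.1,0.2,1.5,0,255,0.1,0.2,2.4,0,255,0.1,0.2,2.6,0,255,0.1,-0.8,2.6,0,255,0.1,-1.6,2.6,0,255,0.1,-2.4,2.6,0,255,0.1,-3.2,2.6,0,255,0.1,-4.1,2.6,0,255,0.1,-5,2.6,0,255,0.1,-5.9,2.6,0,255,0.1,-6.6,2.6,0,255,0.1,-6.6,2.6,0,255])

```text
t: 41.45
tool_pos: [0.5637, 0.1491, 0.1036]
eef_rot: [-0.002, 0.705, 0.71, -0.003]
contact_force: [0.3, 0.5, 0.3]
finger_gap: -0.0003
```

```bash
python3 - <<'E'
from h import *
st();pic("side","s31.png",(140,110,340,310),3)
E
```

```text
t 41.45 S [ -6.7 120.4 103.6] W [0.5637 0.1491 0.1036] jawdeg 90.4 tilt 0.39 F [0.3 0.5 0.3] gap -0.3 q6 [0.26 0.16 0.01 1.43 0.   0.25]
```

View pics/s31.png

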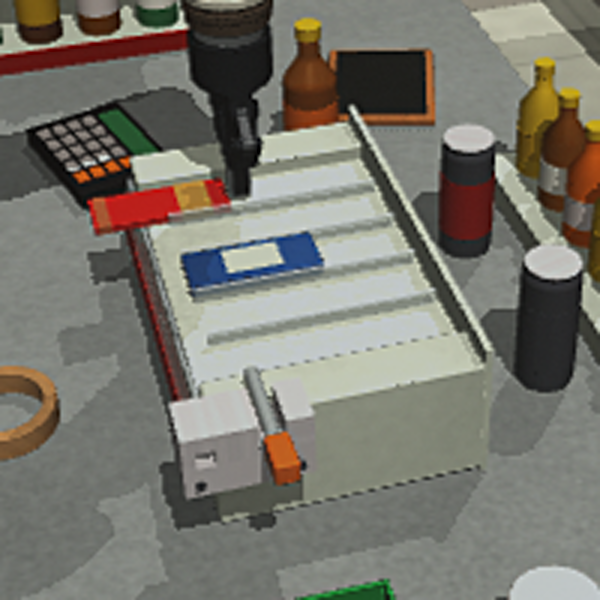

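The last bar is out, with its front corners at (90,199) and (97,232).

```bash
python3 - <<'E'
from h import *
cs(90,199,108); cs(97,232,104)
go(S=(-123,120,99))
E
```

```text
S [-145.   146.3  108. ] W [0.4252 0.1739 0.108 ]
S [-146.    95.9  104. ] W [0.4245 0.1235 0.104 ]
go (-123, 120, 99) [0.4474 0.1478 0.099 ] -> t [ -0.05 -11.68   0.53] yaw None
```

drive_tool(plan=[0,0.5,0,0,255,0,0.5,-3,0,100,0,0.5,-6,0,40,0,-4,-6.6,0,20,0,-8,-6.6,0,20,0,-11.6,-6.6,0,20,0,-11.6,-6.6,0,20,0,-11.6,-3,0,20,0,-11.6,0,0,20,0,-11.6,0.4,0,20,0,-11.6,0.4,0,20])

```text
t: 42.6
tool_pos: [0.4483, 0.1482, 0.1001]
eef_rot: [-0.002, 0.705, 0.709, -0.003]
contact_force: [0.6, 0.3, 0.2]
finger_gap: 0.0791
```

```bash
python3 - <<'E'
from h import *
st();pic("side","s32.png",(140,110,340,310),3);go(S=(-123,120.5,89),jaw=90.4)
E
```

```text
t 42.6 S [-122.1  120.4  100.1] W [0.4483 0.1482 0.1001] jawdeg 90.4 tilt 0.45 F [0.6 0.3 0.2] gap 79.1 q6 [ 0.32 -0.1  -0.26  1.42  0.    0.31]
go (-123, 120.5, 89) [0.4474 0.1483 0.089 ] -> t [-0.01 -0.14  1.22] yaw -0.0
```

View pics/s32.png

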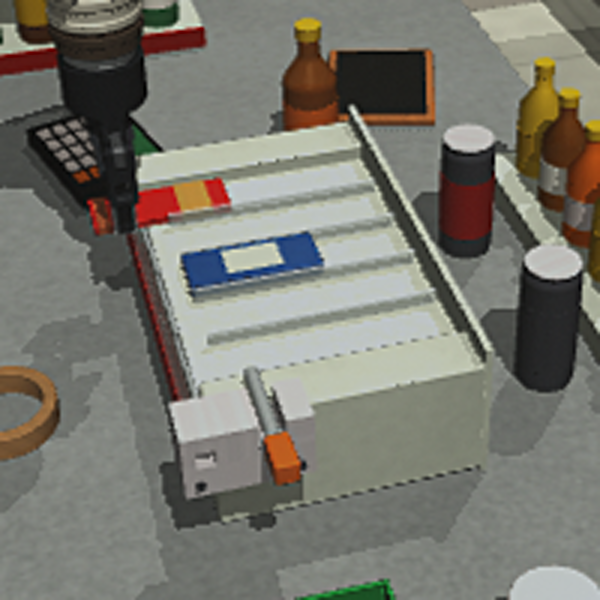

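drive_tool(plan=[0,-0.1,0.6,0,20,0,-0.1,1.1,0,20,0,-0.1,1.1,0,255,0,-0.1,1.1,0,255,0,-0.1,1.1,0,255,0,-0.1,1.1,0,255,0,-0.1,1.1,0,255,0,-0.1,1.1,0,255,0,0,0,0,255,0,0,-4,0,255,0,0,-8,0,255,0,0,-10,0,255], squeeze=50)

```text
t: 43.85
tool_pos: [0.4502, 0.1487, 0.205]
eef_rot: [-0.001, 0.705, 0.709, -0.001]
contact_force: [0.9, -0.3, 0.1]
finger_gap: 0.0487
```

```bash
python3 - <<'E'
from h import *
st();pic("side","s33.png",(110,90,340,320),2.6);pic("top","t33.png",(200,170,440,320),3.3)
for c in((.4354,-.465,.2),): go(W=c,jaw=88.3)
E
```

```text
t 43.85 S [-120.2  120.9  205. ] W [0.4502 0.1487 0.205 ] jawdeg 90.4 tilt 0.15 F [ 0.9 -0.3  0.1] gap 48.7 q6 [ 0.32 -0.1  -0.06  1.61  0.    0.31]
go None [ 0.4354 -0.465   0.2   ] -> t [-61.38  -1.94   0.44] yaw 2.1
```

View pics/s33.png

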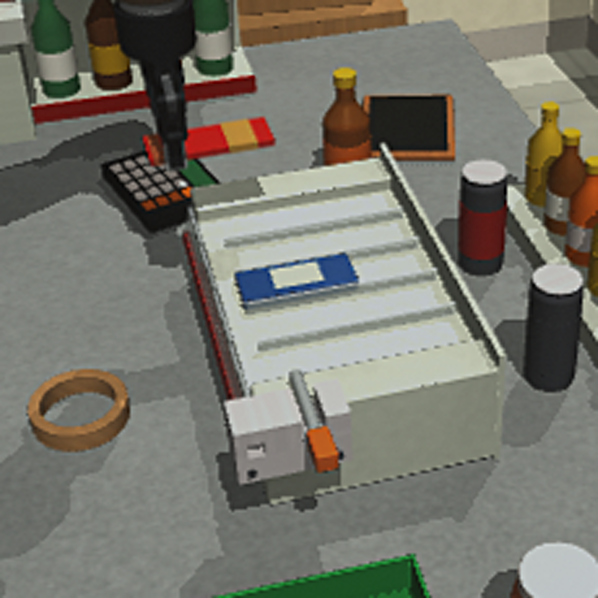

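View pics/t33.png

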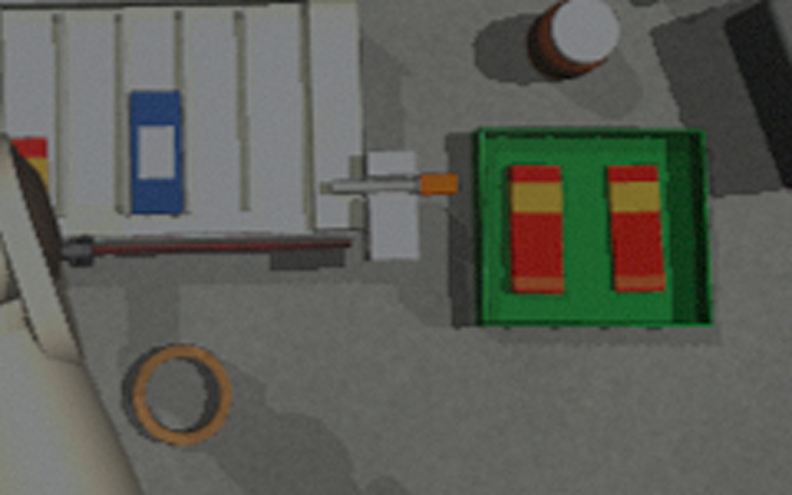

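drive_tool(plan=[-3,0,0,0,255,-7,-0.5,0,0,255,-11.5,-1,0,0,255,-16,-1.5,0,1,255,-20.5,-1.8,0,2,255,-25,-1.8,0,2,255,-29.5,-1.8,0,2,255,-34,-1.8,0,2,255,-38.5,-1.8,0,2,255,-43,-1.8,0,2,255,-47.5,-1.8,0,2,255,-50,-1.8,0,2,255])

```text
t: 45.15
tool_pos: [0.4352, -0.354, 0.2027]
eef_rot: [-0.002, 0.718, 0.696, -0.001]
contact_force: [-0.1, 0.9, -1.1]
finger_gap: 0.0486
```

```bash
python3 - <<'E'
from h import *
st()
for c in((.4352,-.4648,.2),(.4352,-.4648,.014)): go(W=c,jaw=88.3)
E
```

```text
t 45.15 S [-138.9 -381.7  202.7] W [ 0.4352 -0.354   0.2027] jawdeg 88.3 tilt 0.19 F [-0.1  0.9 -1.1] gap 48.6 q6 [-0.68  0.11  0.14  1.61 -0.   -0.65]
go None [ 0.4352 -0.4648  0.2   ] -> t [-11.07   0.33   0.25] yaw -0.0
go None [ 0.4352 -0.4648  0.014 ] -> t [-11.1    0.39  18.85] yaw -0.0
```

drive_tool(plan=[-4,0.2,0,0,255,-8,0.3,0,0,255,-11.1,0.4,0,0,255,-11.1,0.4,0,0,255,-11.1,0.4,4,0,255,-11.1,0.4,8,0,255,-11.1,0.4,11,0,255,-11.1,0.4,13,0,255,-11.1,0.4,13,0,255])

```text
t: 46.05
tool_pos: [0.434, -0.4627, 0.0682]
eef_rot: [-0.005, 0.718, 0.697, -0.0]
contact_force: [0.1, -0.2, -0.6]
finger_gap: 0.0487
```

```bash
python3 - <<'E'
from h import *
st();pic("side","s34.png",(110,190,340,384),2.6);pic("top","t34.png",(240,170,440,320),3.9)
for c in((.4352,-.4648,.014),): go(W=c,jaw=88.3)
E
```

```text
t 46.05 S [-141.  -490.4   68.2] W [ 0.434  -0.4627  0.0682] jawdeg 88.3 tilt 0.57 F [ 0.1 -0.2 -0.6] gap 48.7 q6 [-0.82  0.3   0.1   1.39 -0.   -0.79]
go None [ 0.4352 -0.4648  0.014 ] -> t [-0.05 -0.    5.86] yaw -0.0
```

View pics/s34.png

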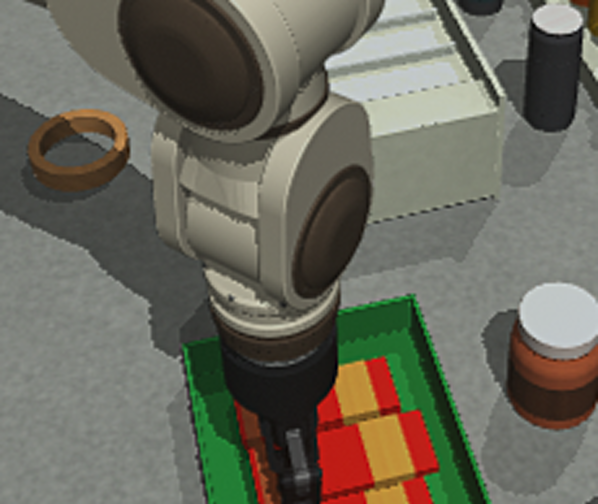

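View pics/t34.png

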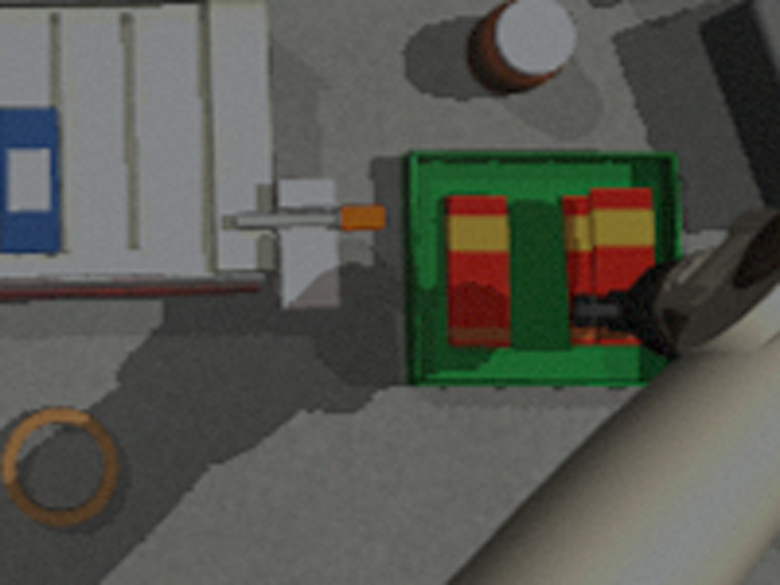

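The held bar's offset from the lower bar in the top crop (623 against about 596) is parallax, matching its height. Lower and release.

drive_tool(plan=[0,0,2,0,255,0,0,4,0,255,0,0,5,0,255,0,0,5.6,0,255,0,0,5.7,0,255,0,0,5.7,0,255])

```text
t: 46.75
tool_pos: [0.4356, -0.4646, 0.0165]
eef_rot: [-0.001, 0.718, 0.696, -0.001]
contact_force: [0.7, 0.6, -0.3]
finger_gap: 0.0483
```

drive_tool(plan=[0,0,0.3,0,255,0,0,0.5,0,255,0,0,0.5,0,90,0,0,0.5,0,70,0,0,0.5,0,70,0,0,0.5,0,70,0,0,-1,0,70,0,0,-5,0,70,0,0,-9,0,70,0,0,-13,0,70,0,0,-17,0,70,0,0,-18,0,70])

```text
t: 47.95
tool_pos: [0.4369, -0.4657, 0.2034]
eef_rot: [0.003, 0.718, 0.696, -0.001]
contact_force: [-0.3, -1.5, -0.5]
finger_gap: 0.0621
```

```bash
python3 - <<'E'
from h import *
st();go(W=(.16,-.46,.25))
E
```

```text
t 47.95 S [-138.1 -493.4  203.4] W [ 0.4369 -0.4657  0.2034] jawdeg 88.3 tilt 0.3 F [-0.3 -1.5 -0.5] gap 62.1 q6 [-0.82  0.29  0.36  1.63 -0.   -0.79]
go None [ 0.16 -0.46  0.25] -> t [ -0.28 -27.68  -4.74] yaw None
```

Back the arm away to get a clear view of everything.

drive_tool(plan=[0,-3,-2,0,70,0,-7,-4,0,70,0,-11,-4.5,0,70,0,-15,-4.5,0,70,0,-19,-4.5,0,70,0,-23,-4.5,0,70,0,-26,-4.5,0,70,0,-27.5,-4.5,0,70,0,-27.5,-4.5,0,70,0,-27.5,-4.5,0,70])

```text
t: 48.95
tool_pos: [0.1623, -0.4574, 0.2478]
eef_rot: [0.003, 0.718, 0.696, -0.001]
contact_force: [-0.3, 0.5, 0.2]
finger_gap: 0.0621
```

```bash
python3 - <<'E'
from h import *
st();pic("side","s40.png");pic("top","t40.png",(130,120,450,300),2.5)
E
```

```text
t 48.95 S [-412.7 -483.1  247.8] W [ 0.1623 -0.4574  0.2478] jawdeg 88.3 tilt 0.33 F [-0.3  0.5  0.2] gap 62.1 q6 [-1.23 -0.07  0.05  1.69  0.   -1.2 ]
```

View pics/s40.png

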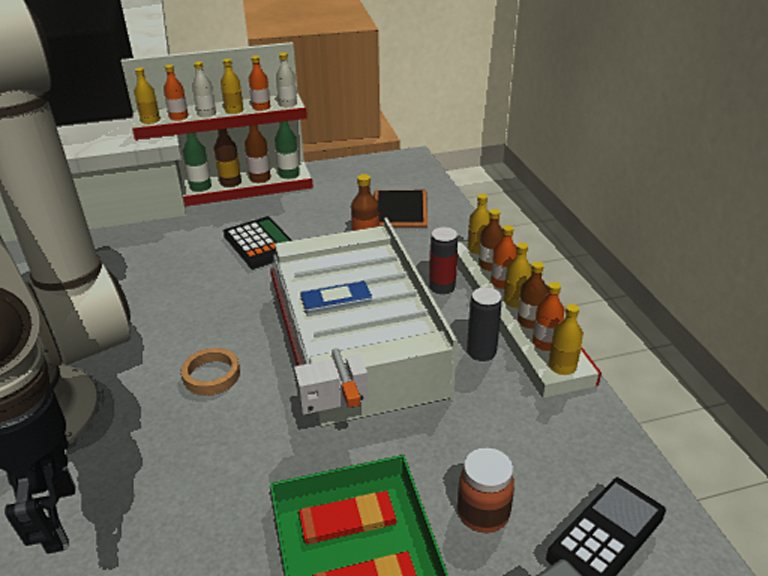

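View pics/t40.png

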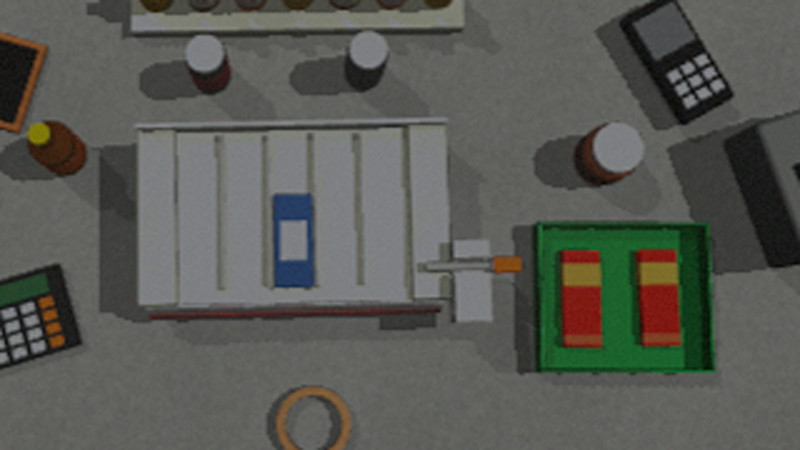

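All bars are in the tray and the tin is in its lane. One closer look at the pin and the stacks.

```bash
python3 - <<'E'
from h import *
im=r.camera("side")[:,:,::-1].copy(); t=r.camera("top")[:,:,::-1].copy()
big=cv2.resize(im,None,fx=6,fy=6,interpolation=cv2.INTER_CUBIC)
L=[[(-60,-249,140),(-60,-285,140)],[(-60,-245,136),(-60,-165,136)]]
for l in L:
  q=((proj("side",toW(l,PO))+.5)*6).round().astype(int); cv2.line(big,tuple(map(int,q[0])),tuple(map(int,q[1])),(0,255,0),1)
a=big[1350:1680,1140:1500]; b=cv2.resize(im[300:384,170:310],None,fx=4,fy=4,interpolation=cv2.INTER_CUBIC)
b=cv2.copyMakeBorder(b,0,max(0,330-b.shape[0]),0,0,cv2.BORDER_CONSTANT)[:330,:430]
cv2.imwrite("pics/fin.png",np.hstack([a,b]))
E
```

```text
(no output)
```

View pics/fin.png

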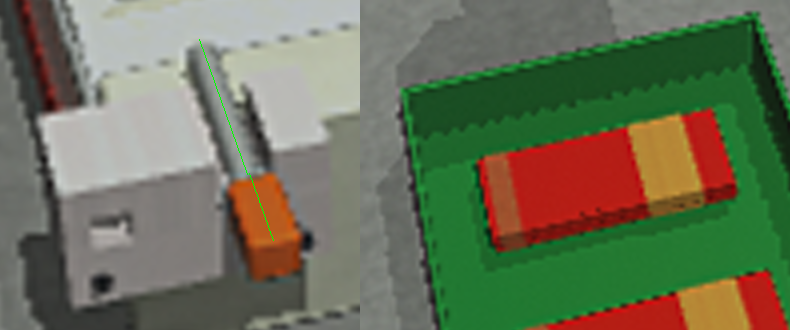

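The pin lies along the predicted parked axis and the bars are stacked flat. Handing in.

```bash
python3 - <<'E'
from cell import r
print(r.job_done(), r.read_state()["t"])
E
```

```text
the job is handed in; nothing more can be done
the job is handed in; nothing more can be done
```

The job is done and handed in at about 49 s. In order:

1. I drew the locking pin and parked it in the notch.
2. I folded the guard down.
3. I pushed four red bars forward one at a time, pinched each where it overhung the edge, and laid them in the green tray as two stacks of two.

**Final pictures:**
- **Bars:** none are left in the display. Both stacks look flat in the tray from above. The side view shows the stack nearer the display clearly but cuts off part of the other.
- **Pin:** it lies along the expected parked axis, with its grip outside.
- **Guard:** it is down. The picture alone put it between 2.7 and 2.9 rad, so I pressed on it from the front. It held at about 15 N where the stop should be.
- **Other goods:** the tin is in the middle lane. The tray, calculator, cans, bottle and jar are standing where they were.

I saw no grip slip and nothing knocked aside, and no check failed.

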